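# Fetch the handled rolling pin from under the other two

### The job

Take the two plain rolling pins off the top of the peg rack and lay them side by side in the two places of the low side rest, then fetch the handled pin that lies underneath and set it centred on the peg rest of the marble pastry board. After that put the two plain pins back on the rack, each exactly where it lay before. Let no pin fall, and leave the jar, bowl and ring mould as they are.

Things in the scene. Friction and masses are not known exactly. Their poses are not given: they have to be found in the camera images.
- slim_mid (a point): Centre (half-way along, on the axis) of the slim plain beech rolling pin: a straight round rod, 30 mm diameter, 290 mm long, about 150 g, lying level; x runs along the rod. At the start it lies in one of the two upper places of the rack.
- stout_mid (a point): Centre (half-way along, on the axis) of the stout plain beech rolling pin: a straight round rod, 42 mm diameter, 240 mm long, about 240 g, lying level; x runs along the rod. At the start it lies in the other upper place of the rack.
- handled_mid (a point): Centre (on the axis) of the handled beech rolling pin: barrel 50 mm diameter and 120 mm long, a 24 mm diameter handle 65 mm long at each end (250 mm overall), about 210 g; x runs along its axis. It lies by its handles in the low middle place of the rack, below and between the two plain pins, so that a gripper reaches it only once both are gone.
- rack: Fixed wooden peg rack, foot 218 (x) by 176 mm (y), origin on the table under its middle, z up; pins lie along its x. V-shaped pairs of leaning pegs at x = -95 and +95 mm, free between. Two upper places at y = +55 and -55 mm: axis of the slim pin rests 143 mm above the table, of the stout pin 152 mm (peg tips 146). Low middle place, y = 0: axis of the handled pin 62 mm up. A pin let go 8 mm off settles.
- side_rest: Fixed low wooden rest of the same make with two V places only, at y = +55 and y = -55 mm, peg rows at x = -95 and +95 mm, foot 218 by 176 mm. Origin on the table under its middle, z up; pins lie along its x. Axis of the slim pin rests at 68 mm above the table, of the stout pin at 77 mm. Either pin may lie in either place.
- pastry_board: Fixed white marble pastry board 280 mm (x) by 180 mm (y), 18 mm thick, with one V peg rest (at x = -95 and +95 mm, y = 0) for the handles of the handled pin. Origin on the table under its middle, z up; the pin lies along its x, barrel midway between the pegs, axis 58 mm above the table.
- jar: Bystander: glass jar with clip-on lid, 90 mm diameter, 125 mm high, origin under its base. Leave alone.
- bowl: Bystander: terracotta bowl, 140 mm diameter at the rim, 60 mm high, origin under its base. Leave alone.
- ring_mould: Bystander: steel ring mould, 80 mm diameter, 45 mm high, origin at the centre of its underside. Leave alone.
Not all that is in view belongs to the job. Leave any white look-alike of the part that bears stout_mid alone.

How it is judged:
On the way, in this order (a step that is already met when the one before it is completed fails the run):
1. both plain pins lie in the two places of the side rest while the handled pin is still in its place in the rack (x of slim_mid in the frame of side_rest between -0.04 and 0.04 m and z of slim_mid in the frame of side_rest between 0.0623 and 0.0743 m and (y of slim_mid in the frame of side_rest between 0.045 and 0.065 m or y of slim_mid in the frame of side_rest between -0.065 and -0.045 m) and angle between the x axis of each of slim_mid, stout_mid and the x axis of side_rest, either way round below 0.15 rad and x of stout_mid in the frame of side_rest between -0.04 and 0.04 m and z of stout_mid in the frame of side_rest between 0.0708 and 0.0828 m and (y of stout_mid in the frame of side_rest between 0.045 and 0.065 m or y of stout_mid in the frame of side_rest between -0.065 and -0.045 m) and distance of handled_mid from where it was at the start of the episode below 0.02 m), for 0.3 s.
2. the handled pin lies in the rest of the pastry board while both plain pins still lie in the side rest (x of slim_mid in the frame of side_rest between -0.04 and 0.04 m and z of slim_mid in the frame of side_rest between 0.0623 and 0.0743 m and (y of slim_mid in the frame of side_rest between 0.045 and 0.065 m or y of slim_mid in the frame of side_rest between -0.065 and -0.045 m) and angle between the x axis of each of slim_mid, stout_mid and the x axis of side_rest, either way round below 0.15 rad and x of stout_mid in the frame of side_rest between -0.04 and 0.04 m and z of stout_mid in the frame of side_rest between 0.0708 and 0.0828 m and (y of stout_mid in the frame of side_rest between 0.045 and 0.065 m or y of stout_mid in the frame of side_rest between -0.065 and -0.045 m) and x of handled_mid in the frame of pastry_board between -0.015 and 0.015 m and y of handled_mid in the frame of pastry_board between -0.01 and 0.01 m and z of handled_mid in the frame of pastry_board between 0.052 and 0.064 m and angle between the x axis of handled_mid and the x axis of pastry_board, either way round below 0.1 rad), for 0.3 s.
At the end, for the whole second after the job is handed in: Handled pin in the rest on the pastry board (15 mm along, 10 mm across, 6 mm in height, 0.1 rad); slim and stout pin each back on the rack, centre within 15 mm of its start and within 0.08 rad of the rack's direction; all released and at rest (distance of each of slim_mid, stout_mid from where it was at the start of the episode below 0.015 m and angle between the x axis of each of slim_mid, stout_mid and the x axis of rack, either way round below 0.08 rad and x of handled_mid in the frame of pastry_board between -0.015 and 0.015 m and y of handled_mid in the frame of pastry_board between -0.01 and 0.01 m and z of handled_mid in the frame of pastry_board between 0.052 and 0.064 m and angle between the x axis of handled_mid and the x axis of pastry_board, either way round below 0.1 rad and linear speed of each of slim, stout, handled below 0.02 m/s); the robot touches nothing.
It fails at once if a rolling pin falls to the table (height (world z) of any of slim_mid, stout_mid, handled_mid below 0.035 m).
It fails at once if the jar, bowl or ring mould is moved by more than 15 mm (distance of any of jar, bowl, ring_mould from where it was at the start of the episode above 0.015 m).
It also fails if it takes over 128 s, if anything falls off the work surface, if the arm or the gripper's body presses on something with over 40 N, if the wrist force passes 120 N, or if a joint passes its speed limit or range.

### The arm

A 6-joint arm with a two-finger parallel gripper is mounted at the origin on the work surface. World frame = base frame: x ahead of the robot, y to its left, z up, the work surface at z = 0. Lengths are in m, angles in rad, forces in N, time in s.
With the tool pointing down it reaches from about 0.325 to 1 m from the base axis. Payload 5.1 kg.
Tool frame: the origin (TCP) lies at the very end of the fingers, on their centre line; the grasp point (between the pads) lies 19 mm behind it (ctrl.pinch_z is the distance from the TCP to the grasp point, in m); z points along the fingers, y is the line along which they close (so a half turn about z gives the same grasp; the last joint's range is limited). The gripper opens to 85 mm and grips with 20 to 120 N. Pads are 22 mm wide; open, the fingers measure 114 mm over their backs; the gripper's body (76 mm by 85 mm) begins 54 mm behind the grasp point. The pads swing forward as they close: fully open they stand 13 mm farther back than shut.
Start: joints at [1.244, 0.124, 1.65, -0, 1.367, -0.083], TCP at [0.157, 0.631, 0.231] pointing down, gripper open.
Joint ranges: [-2.61, 2.61], [-1.02, 2.33], [0.03, 2.71], [-1.35, 4.49], [0.32, 2.68], [-2.91, 2.91]. Speed limits (rad/s): [2.57, 2.57, 3.14, 3.14, 3.14, 3.14].

### API

Orientations are given as a 3x3 rotation matrix whose columns are the frame's x, y, z axes.
In Python, from cell import ctrl, viewer, workorder gives the robot as it stands. The module is installed in compiled form; this text tells all that it offers.
- The arm moves only by the tool drive_tool, never from a script. Its argument "series" is a list of rows, each a list of 3 entries, a list of its own where there are three numbers: the closure in counts, from 0 (fully open) to 255 (shut), then the shift along the tool's x, y, z in m, then the turn, a rotation vector about the tool's x, y, z in degrees. In form: [[jaw, [tx, ty, tz], [ax, ay, az]], ...]. A call has 1 to 10 rows; each row shifts and turns the commanded pose from where the row before left it, along the tool's axes as they then stand; what a row does not reach is not made up. A row lasts 1/12 s, in which the tool goes at most 41.7 mm and 7.16 degrees, less where a joint would pass 70% of its speed; a pose out of reach is approached as far as the arm can. A call is refused whole if a number of a shift passes 0.0417 or a number of a turn 7.16, either way. A call with a gripper value outside its range is refused whole. The fingers move at their own pace and stop on an object; the grip force is fixed at half the most. Time passes only in rows, so rows that do not move let the fingers close. It gives the time, the measured TCP pose, the force, the opening and the grip force at its end, in the units of the state.
- ctrl.sense(): the state, without advancing time (a new reading comes with each control period).
- viewer.get_image(name): name is "scene" or "side" or "wrist"; returns a dict with "frame" (480x640x3 uint8, red, green, blue), "K" (3x3 intrinsics, pixels), "k1" (the pictures are not rectified: a ray, as slopes to the right and down, at radius r is drawn at 1 + k1 r^2 times it, then the intrinsics apply), "rvec" (rotation vector, rad) and "tvec" (3), from world to camera coordinates, as OpenCV has them; the wrist camera has in their place "mount" (4x4, takes a point from camera to tool coordinates, whose origin is the TCP and whose axes are the flange's). Camera axes: x right, y down, z forward; pixel columns grow to the right and rows downward; lengths in m; the calibration is good to about 2 mm. A picture is of the moment at which its call begins: read the wrist's pose just before it. There is no depth.
- workorder.hand_in(): hands the job in; it is judged then, once.
Trained networks look in a picture, given as the dict that the camera call returned (one of the last four; its "shot" number tells which), for a name from the list of things; names that differ only in an ending like _2 or _b are one class to them, and where a whole thing is asked for, a point or a joint stands for the part that bears it (a point fixed in the world has none). Each returns a list of dicts, best first, with "confidence" (0 to 1); they miss things now and then, are a little off and sometimes report something else, mostly with a low value. They report only what shows in the picture. A call takes as long as a camera call. They do not tell look-alikes from the thing itself.
- viewer.search_frame(picture, query): "position" ([column, row] in pixels, amid what is visible of it).
- viewer.place_of(picture, query): "position" ([column, row] in pixels: a listed point, or the origin of a listed thing).
The state is a dict: "t": time; "qpos": joint angles; "joint_vel": joint speeds; "effort": joint torques, N m; "ee_pos": TCP position; "tcp_rot": TCP orientation; "ft_force": force on the tool from outside, world axes, zero at the start; "torque": the same for the moment, N m; "width": opening from 0.0 (shut) to 1.0 (fully open); "finger_force": force on a finger pad.
Only numpy, scipy, OpenCV 4.12 (cv2) and the standard library are available. Lean on these libraries where they do the work, as an engineer would, in place of code of your own. Each camera call takes 0.05 s, during which the arm holds its last target. There are 200 camera calls.

## Working session

There is one attempt and no reset: what is moved stays moved. The work goes in short steps, Python scripts to look and compute and a tool call to move; the robot and the scene stay as the last step left them, time stands still between calls to the robot, and variables do not carry over. Pictures are saved under pics/ and viewed, at most 14 in all, crops included, and the job is handed in when it is done.

Besides the shell and the picture viewer there is one more tool, called as a command line: name --argument value ..., lists and objects as JSON in quotes. drive_tool: Moves the arm, as the interface text tells. Its arguments: {"type":"object","properties":{"series":{"type":"array","items":{"type":"array"}}},"required":["series"]}

```bash
mkdir -p pics; cat > h.py <<'E'
import numpy as np, cv2
from cell import ctrl, viewer, workorder
def shot(n, save=None):
    im=viewer.get_image(n)
    if save: cv2.imwrite('pics/'+save, cv2.cvtColor(im['frame'],cv2.COLOR_RGB2BGR))
    return im
def ray(im,p):
    K=np.array(im['K']);k=im['k1']
    s=cv2.undistortPoints(np.array([[p]],float),K,np.array([k,0,0,0.]))[0,0]
    d=np.array([s[0],s[1],1.])
    if 'mount' in im:
        st=im['st'];R=np.array(st['tcp_rot']);M=np.array(im['mount'])
        T=np.eye(4);T[:3,:3]=R;T[:3,3]=st['ee_pos'];T=T@M
        return T[:3,3],T[:3,:3]@d
    R=cv2.Rodrigues(np.array(im['rvec'],float))[0];t=np.array(im['tvec'],float).ravel()
    return -R.T@t,R.T@d
def atz(im,p,z):
    o,d=ray(im,p);return o+d*(z-o[2])/d[2]
def proj(im,P):
    P=np.atleast_2d(np.array(P,float))
    if 'mount' in im:
        st=im['st'];T=np.eye(4);T[:3,:3]=st['tcp_rot'];T[:3,3]=st['ee_pos'];T=np.linalg.inv(T@np.array(im['mount']))
        rv=cv2.Rodrigues(T[:3,:3])[0];tv=T[:3,3]
    else: rv=np.array(im['rvec'],float);tv=np.array(im['tvec'],float)
    return cv2.projectPoints(P,rv,tv,np.array(im['K']),np.array([im['k1'],0,0,0.]))[0][:,0]
def tri(a,pa,b,pb):
    o1,d1=ray(a,pa);o2,d2=ray(b,pb)
    s=np.linalg.lstsq(np.c_[d1,-d2],o2-o1,rcond=None)[0]
    p,q=o1+s[0]*d1,o2+s[1]*d2
    return (p+q)/2,np.linalg.norm(p-q)
E
cat > a.py <<'E'
from h import *
np.set_printoptions(precision=4,suppress=True)
s=ctrl.sense();print(s['t'],s['ee_pos'],s['tcp_rot'],ctrl.pinch_z)
A=shot('scene','sc0.png');B=shot('side','si0.png')
for q in ['slim_mid','stout_mid','handled_mid','rack','side_rest','pastry_board','jar','bowl','ring_mould']:
    for n,im in(('scene',A),('side',B)):
        print(q,n,[(np.round(d['position']).tolist(),round(d['confidence'],2)) for d in viewer.place_of(im,q)[:4]])
    a=viewer.place_of(A,q);b=viewer.place_of(B,q)
    if a and b: print('   tri',*tri(A,a[0]['position'],B,b[0]['position']))
E
python3 a.py
```

```text
0.0 [0.1567 0.6302 0.23  ] [[-0.9704  0.2414 -0.0007]
 [ 0.2414  0.9704 -0.002 ]
 [ 0.0002 -0.0021 -1.    ]] 0.0187
slim_mid scene [([359.0, 209.0], 0.73)]
slim_mid side [([279.0, 197.0], 0.7)]
   tri [0.4692 0.2297 0.1474] 0.001540410576093323
stout_mid scene [([440.0, 224.0], 0.84), ([312.0, 196.0], 0.84), ([390.0, 196.0], 0.71)]
stout_mid side [([227.0, 164.0], 0.92), ([173.0, 284.0], 0.84), ([252.0, 171.0], 0.76)]
   tri [0.5275 0.5397 0.0092] 0.015931032996734845
handled_mid scene [([372.0, 232.0], 0.67)]
handled_mid side [([266.0, 209.0], 0.83), ([364.0, 181.0], 0.4)]
   tri [0.4715 0.291  0.0512] 0.008464787481657106
rack scene [([368.0, 247.0], 0.77)]
rack side [([269.0, 226.0], 0.63)]
   tri [ 0.4664  0.2838 -0.0048] 0.0046598384177725695
side_rest scene [([177.0, 336.0], 0.89), ([372.0, 231.0], 0.64)]
side_rest side [([429.0, 368.0], 0.89), ([366.0, 185.0], 0.52)]
   tri [ 0.4415 -0.2888 -0.0024] 0.013677987403793099
pastry_board scene [([306.0, 286.0], 0.9)]
pastry_board side [([347.0, 273.0], 0.65)]
   tri [0.498  0.0272 0.0058] 0.009314596301566374
jar scene [([275.0, 424.0], 0.93)]
jar side [([496.0, 273.0], 0.67)]
   tri [ 0.7615 -0.2424  0.001 ] 0.001431624563433274
bowl scene [([426.0, 315.0], 0.63)]
bowl side [([367.0, 181.0], 0.87)]
   tri [0.7615 0.1912 0.0194] 0.008394968381854358
ring_mould scene []
ring_mould side [([428.0, 220.0], 0.88)]
```

View pics/sc0.png

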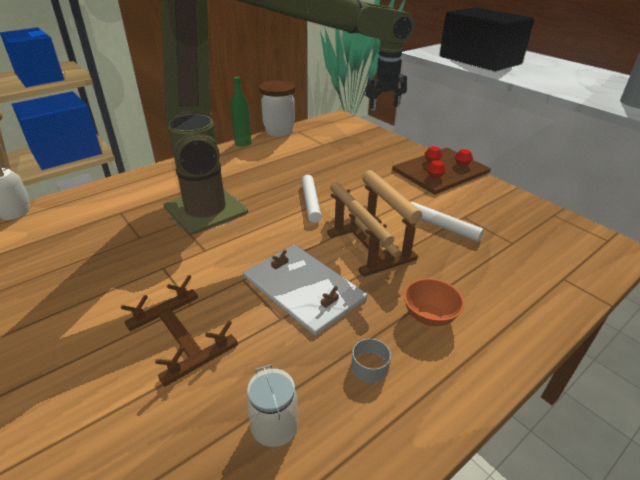

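View pics/si0.png

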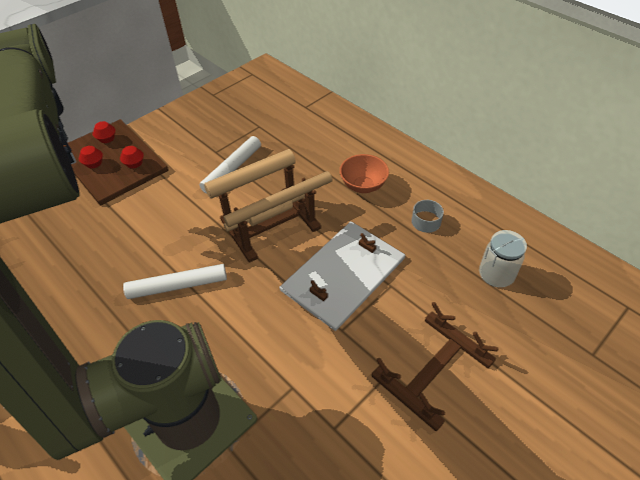

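The scene picture shows the slim pin at about (360,212) and the stout pin at (390,196) on the rack, with the handled pin beneath at (372,232). White look-alikes lie on the table at (312,196) and (447,222). In the side picture the stout pin is at (252,171), the slim one at (279,197), and the white ones at (173,284) and (230,163). So the stout pin is the beech one on the rack. I'll check it close up with the wrist camera.

```bash
cat >> h.py <<'E'
np.set_printoptions(precision=4,suppress=True)
def plan(xyz,yaw=None):
    """tool-frame shift & turn from the measured pose to TCP xyz, pointing down; yaw = direction of tool y (mod pi). Shift first (axes as they stand), then turn"""
    s=ctrl.sense();R=np.array(s['tcp_rot']);p=np.array(s['ee_pos'])
    print('at',p,'yaw_y',np.degrees(np.arctan2(R[1,1],R[0,1])),'q',np.array(s['qpos']),'w',s['width'],'F',np.array(s['ft_force']),'ff',s['finger_force'],'t',s['t'])
    print('shift_tool',R.T@(np.array(xyz)-p))
    if yaw is not None:
        c=np.arctan2(R[1,1],R[0,1]);d=(yaw-c+np.pi/2)%np.pi-np.pi/2
        y=np.array([np.cos(c+d),np.sin(c+d),0]);z=np.array([0,0,-1.]);x=np.cross(y,z)
        rv=cv2.Rodrigues(R.T@np.c_[x,y,z])[0].ravel();print('turn deg',np.degrees(rv))
E
python3 - <<'E'
from h import *
im=shot('wrist');print(im['mount'],im['K'],im['k1'])
A=shot('scene');B=shot('side')
print('stout',tri(A,[390,196],B,[252,171]))
plan([0.40,0.284,0.45],np.pi/2)
E
```

```text
[[-0.0003 -0.9616 -0.2745  0.0691]
 [ 1.     -0.0006  0.001   0.    ]
 [-0.0011 -0.2745  0.9616 -0.1428]
 [ 0.      0.      0.      1.    ]] [[373.7159   0.     313.845 ]
 [  0.     373.7159 244.4366]
 [  0.       0.       1.    ]] -0.008865485760563353
stout (array([0.4781, 0.3397, 0.1533]), np.float64(0.004547723234200031))
at [0.1569 0.6308 0.2313] yaw_y 76.03017447825826 q [ 1.2444  0.1238  1.6503  0.      1.3675 -0.0826] w 0.9986668087077895 F [ 0.2196 -0.311   0.356 ] ff 0.0 t 2.05
shift_tool [-0.3196 -0.2778 -0.2187]
turn deg [  0.0009  -0.0012 -13.9698]
```

drive_tool --series '[[0,[0,0,-0.04],[0,0,-4.66]],[0,[0,0,-0.04],[0,0,-4.66]],[0,[0,0,-0.04],[0,0,-4.66]],[0,[-0.026,-0.032,0],[0,0,0]],[0,[-0.026,-0.032,0],[0,0,0]],[0,[-0.026,-0.032,0],[0,0,0]],[0,[-0.026,-0.032,0],[0,0,0]],[0,[-0.026,-0.032,0],[0,0,0]],[0,[-0.026,-0.032,0],[0,0,0]],[0,[-0.026,-0.032,0],[0,0,0]]]'

```text
t: 2.88
ee_pos: [0.3397, 0.4051, 0.3516]
tcp_rot: [[-1.0, -0.001, 0.001], [-0.001, 1.0, 0.001], [-0.001, 0.001, -1.0]]
ft_force: [0.3, 0.7, 1.8]
width: 1.001
finger_force: 0.0
```

drive_tool --series '[[0,[-0.026,-0.032,0],[0,0,0]],[0,[-0.026,-0.032,0],[0,0,0]],[0,[-0.026,-0.032,0],[0,0,0]],[0,[0,0,0],[0,0,0]],[0,[0,0,0],[0,0,0]]]'

```text
t: 3.3
ee_pos: [0.4181, 0.3092, 0.3514]
tcp_rot: [[-1.0, 0.004, -0.0], [0.004, 1.0, 0.0], [0.0, 0.0, -1.0]]
ft_force: [0.0, 0.4, -0.9]
width: 1.0
finger_force: 0.0
```

```bash
cat > w.py <<'E'
import sys
from h import *
st=ctrl.sense();im=shot('wrist',sys.argv[1]);im['st']=st
print(st['t'],np.array(st['ee_pos']),np.array(st['tcp_rot']))
for a in sys.argv[2:]:
    q,z=a.split(':')
    for d in viewer.place_of(im,q)[:4]: print(q,np.round(d['position']),round(d['confidence'],2),atz(im,d['position'],float(z)))
E
python3 w.py w1.png slim_mid:.143 stout_mid:.152 handled_mid:.062 rack:0
```

```text
3.3 [0.4181 0.3092 0.3514] [[-1.      0.0042 -0.0001]
 [ 0.0042  1.      0.0003]
 [ 0.0001  0.0003 -1.    ]]
slim_mid [233. 267.] 0.78 [0.4722 0.229  0.143 ]
stout_mid [349. 275.] 0.9 [0.4781 0.3433 0.152 ]
stout_mid [483. 278.] 0.84 [0.4822 0.4751 0.152 ]
stout_mid [110. 245.] 0.32 [0.4466 0.1144 0.152 ]
handled_mid [296. 243.] 0.58 [0.4709 0.2876 0.062 ]
rack [348. 273.] 0.2 [0.5319 0.3574 0.    ]
```

View pics/w1.png

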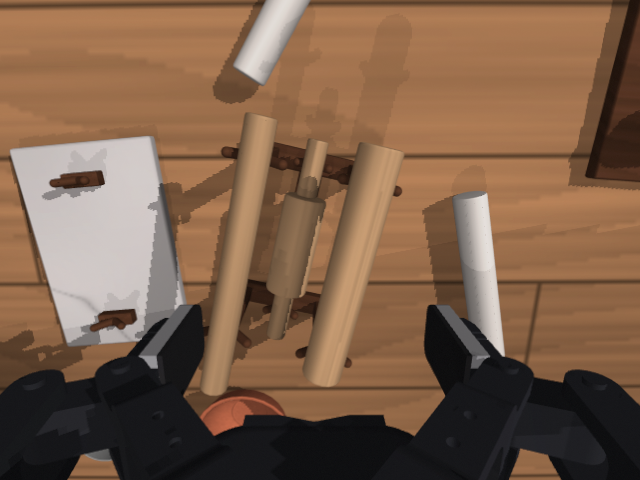

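Candidates for the stout pin in the wrist picture are the beech pin on the rack (349,275) and the white ones at (483,278) and (270,40). I choose the beech one. The slim pin runs from (259,115) to (214,390) and the stout pin from (380,150) to (322,382). The handled pin is at (296,243).

```bash
cat > m.py <<'E'
from h import *
st=ctrl.sense();im=shot('wrist');im['st']=st
def rod(a,b,z,L):
    P,Q=atz(im,a,z),atz(im,b,z);d=Q-P
    print('mid',(P+Q)/2,'len',np.linalg.norm(d),'yaw',np.degrees(np.arctan2(d[1],d[0])))
    return (P+Q)/2,d/np.linalg.norm(d)
R=[rod((259,117),(214,388),.143,.29)+(.015,.145),rod((381,148),(322,380),.152,.24)+(.021,.12),rod((317,140),(278,338),.062,.25)+(.012,.125)]
f=im['frame'].copy()
for m,d,r,h in R:
    o=np.array(ray(im,(320,240))[0]);v=o-m
    n=np.cross(d,v);n/=np.linalg.norm(n)
    c=[m+d*h+n*r,m+d*h-n*r,m-d*h-n*r,m-d*h+n*r]
    cv2.polylines(f,[np.int32(proj(im,c)*8)],True,(0,255,255),1,cv2.LINE_AA,3)
cv2.imwrite('pics/m1.png',cv2.resize(cv2.cvtColor(f[80:420,170:440],cv2.COLOR_RGB2BGR),None,fx=1.7,fy=1.7))
plan([0.4,0.3,0.3])
E
python3 m.py
```

```text
mid [0.4706 0.233  0.143 ] len 0.28883742646964367 yaw -12.052033343470558
mid [0.4753 0.3465 0.152 ] len 0.24439214144818094 yaw -11.908601618343214
mid [0.4731 0.291  0.062 ] len 0.25217114770353133 yaw -11.306825203750888
at [0.4161 0.3119 0.3513] yaw_y 90.15094758132425 q [ 0.5399 -0.214   1.7783  0.0001  1.5773 -1.0335] w 0.9964182152228874 F [ 0.2228 -0.003   0.8526] ff 0.0 t 3.6
shift_tool [ 0.0162 -0.0119  0.0513]
```

View pics/m1.png

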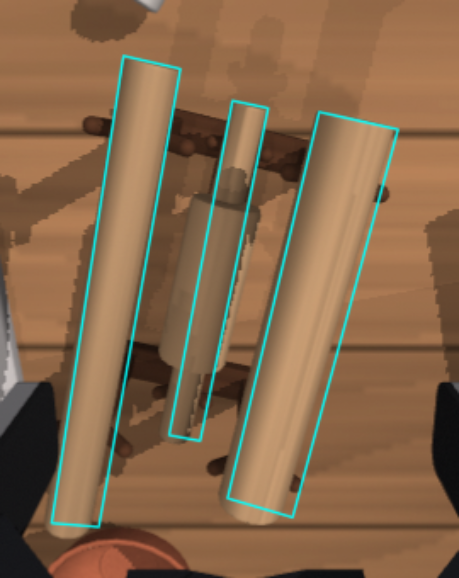

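The reprojected outlines match the pins to within 3 mm, and the perpendicular spacing comes out at 112 mm against 110 mm expected. Next I'll look at the board and the side rest before gripping.

drive_tool --series '[[0,[0.002,-0.036,0],[0,0,0]],[0,[0.002,-0.036,0],[0,0,0]],[0,[0.002,-0.036,0],[0,0,0]],[0,[0.002,-0.036,0],[0,0,0]],[0,[0.002,-0.036,0],[0,0,0]],[0,[0.002,-0.036,0],[0,0,0]],[0,[0.002,-0.036,0],[0,0,0]],[0,[0.002,-0.03,0],[0,0,0]],[0,[0,0,0],[0,0,0]],[0,[0,0,0],[0,0,0]]]'

```text
t: 4.43
ee_pos: [0.401, 0.0284, 0.3515]
tcp_rot: [[-1.0, 0.002, 0.001], [0.002, 1.0, 0.0], [-0.001, 0.0, -1.0]]
ft_force: [-0.4, 0.8, 0.5]
width: 0.997
finger_force: 0.0
```

```bash
python3 w.py w2.png pastry_board:0
```

```text
4.4333 [0.401  0.0284 0.3515] [[-1.      0.0017  0.0007]
 [ 0.0017  1.      0.0004]
 [-0.0007  0.0004 -1.    ]]
pastry_board [312. 258.] 0.97 [0.4925 0.026  0.    ]
```

drive_tool --series '[[0,[0,-0.036,0],[0,0,0]],[0,[0,-0.036,0],[0,0,0]],[0,[0,-0.036,0],[0,0,0]],[0,[0,-0.036,0],[0,0,0]],[0,[0,-0.036,0],[0,0,0]],[0,[0,-0.036,0],[0,0,0]],[0,[0,-0.036,0],[0,0,0]],[0,[0,-0.036,0],[0,0,0]],[0,[0,0,0],[0,0,0]],[0,[0,0,0],[0,0,0]]]'

```text
t: 5.37
ee_pos: [0.4018, -0.2591, 0.3506]
tcp_rot: [[-1.0, -0.0, -0.001], [-0.0, 1.0, 0.002], [0.001, 0.002, -1.0]]
ft_force: [0.7, 0.7, 0.5]
width: 0.998
finger_force: 0.0
```

```bash
python3 w.py w3.png side_rest:0; python3 -c "
import cv2,numpy as np
a=cv2.imread('pics/w2.png')[:400,:];b=cv2.imread('pics/w3.png')[:400,:]
cv2.imwrite('pics/w23.png',cv2.resize(np.vstack([a,b]),None,fx=.75,fy=.75,interpolation=cv2.INTER_AREA))"
```

```text
5.3667 [ 0.4018 -0.2591  0.3506] [[-1.     -0.0003 -0.0012]
 [-0.0003  1.      0.0017]
 [ 0.0012  0.0017 -1.    ]]
side_rest [288. 226.] 0.64 [ 0.4469 -0.293   0.    ]
```

View pics/w23.png

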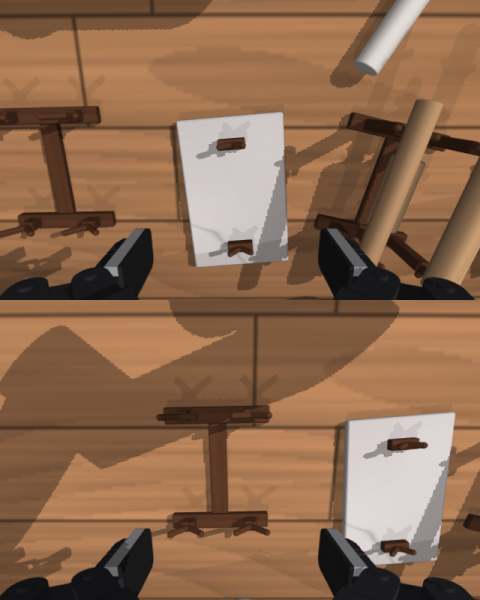

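Board (top picture): full-scale corners at about (236,163), (377,151), (384,348) and (260,356). Side rest (bottom picture): rails run from (217,144) to (361,140) and from (231,289) to (357,285). I'll fit poses to these and overlay them.

```bash
cat > f.py <<'E'
from h import *
from scipy.optimize import least_squares
im=shot('wrist')
def at(p,R):
    i=dict(im);i['st']={'ee_pos':np.array(p),'tcp_rot':np.array(R)};return i
Rd=np.diag([-1.,1,-1])
def pts(pose,M):
    x,y,a=pose;c,s=np.cos(a),np.sin(a);M=np.array(M,float)
    return np.c_[x+c*M[:,0]-s*M[:,1],y+s*M[:,0]+c*M[:,1],M[:,2]]
w2=at([.401,.0284,.3515],Rd);w3=at([.4018,-.2591,.3506],Rd)
def fit(i,M,px,p0):
    r=least_squares(lambda p:(proj(i,pts(p,M))-px).ravel(),p0);print(r.x,np.degrees(r.x[2]),'rms px',np.sqrt((r.fun**2).mean()));return r.x
z=.018
B=[[-.14,-.09,z],[-.14,.09,z],[.14,.09,z],[.14,-.09,z]]
b=fit(w2,B,np.array([[236,163],[377,151],[384,348],[260,356]]),[.495,.027,0])
z=.02
S=[[-.109,-.088,z],[-.109,.088,z],[.109,.088,z],[.109,-.088,z]]
g3=cv2.cvtColor(cv2.imread('pics/w3.png'),cv2.COLOR_BGR2HSV)
s=fit(w3,S,np.array([[211,145],[361,140],[357,302],[231,306]]),[.445,-.29,0])
o=[]
for n,i,pose,M,pl in(('w2',w2,b,B,[[-.095,0,.045],[.095,0,.045]]),('w3',w3,s,S,[[-.095,.055,.0],[-.095,-.055,0],[.095,.055,0],[.095,-.055,0]])):
    f=cv2.imread(f'pics/{n}.png')
    cv2.polylines(f,[np.int32(proj(i,pts(pose,M))*8)],True,(255,255,0),1,cv2.LINE_AA,3)
    for q in proj(i,pts(pose,pl)): cv2.drawMarker(f,tuple(int(v) for v in q),(0,255,0),0,8,1)
    o.append(f[110:390,170:430])
cv2.imwrite('pics/f1.png',cv2.resize(np.hstack(o),None,fx=1.5,fy=1.5))
E
python3 f.py
```

```text
[0.4931 0.0298 0.0766] 4.39019719223679 rms px 1.3788800998647348
[ 0.4461 -0.2896  0.0311] 1.7791795896503555 rms px 1.7293038308864268
```

View pics/f1.png

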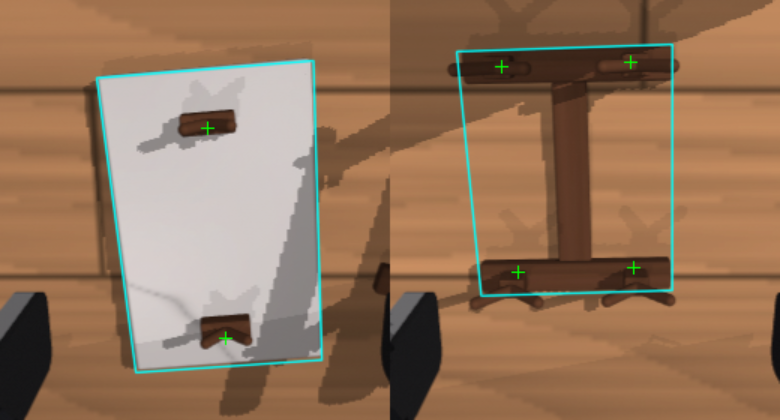

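The board outline fits exactly: centre (0.493,0.030), yaw 4.4°. The side rest is at (0.446,-0.290), yaw about 1.6°. I'll go above the stout pin.

drive_tool --series '[[0,[-0.005,0.04,0],[0,0,0]],[0,[-0.005,0.04,0],[0,0,0]],[0,[-0.005,0.04,0],[0,0,0]],[0,[-0.005,0.04,0],[0,0,0]],[0,[-0.005,0.04,0],[0,0,0]],[0,[-0.005,0.04,0],[0,0,0]],[0,[-0.005,0.04,0],[0,0,0]],[0,[-0.005,0.04,0],[0,0,0]],[0,[-0.005,0.04,0],[0,0,0]],[0,[-0.005,0.04,0],[0,0,0]]]'

```text
t: 6.35
ee_pos: [0.4498, 0.1445, 0.352]
tcp_rot: [[-1.0, -0.004, 0.002], [-0.004, 1.0, 0.0], [-0.002, 0.0, -1.0]]
ft_force: [1.6, -0.3, -0.4]
width: 1.003
finger_force: 0.0
```

drive_tool --series '[[0,[-0.005,0.04,0],[0,0,0]],[0,[-0.005,0.04,0],[0,0,0]],[0,[-0.005,0.04,0],[0,0,0]],[0,[-0.005,0.04,0],[0,0,0]],[0,[-0.005,0.04,0],[0,0,0]],[0,[0,0,0],[0,0,6]],[0,[0,0,0],[0,0,6]],[0,[0,0,0.02],[0,0,0]],[0,[0,0,0.02],[0,0,0]],[0,[0,0,0],[0,0,0]]]'

```text
t: 7.18
ee_pos: [0.4729, 0.3415, 0.3069]
tcp_rot: [[-0.979, 0.205, -0.006], [0.205, 0.979, -0.003], [0.005, -0.005, -1.0]]
ft_force: [-0.9, -0.2, -0.0]
width: 1.0
finger_force: 0.0
```

```bash
python3 w.py w4.png stout_mid:.152 slim_mid:.143; python3 -c "
from h import *
plan([.4775,.345,.133],np.radians(78.1))"
```

```text
7.1833 [0.4729 0.3415 0.3069] [[-0.9788  0.2045 -0.0062]
 [ 0.2045  0.9789 -0.0034]
 [ 0.0053 -0.0046 -1.    ]]
stout_mid [492. 218.] 0.95 [0.4952 0.4842 0.152 ]
stout_mid [318. 227.] 0.72 [0.4741 0.3446 0.152 ]
slim_mid [186. 252.] 0.55 [0.4738 0.2283 0.143 ]
at [0.4753 0.3417 0.3123] yaw_y 78.10561054538466 q [ 0.5315 -0.0569  1.7008  0.0001  1.4968 -0.8317] w 0.998081495906828 F [0.5523 0.491  0.7164] ff 0.0 t 7.3333
shift_tool [-0.0014  0.0036  0.1793]
turn deg [0.0374 0.0339 0.0056]
```

View pics/w4.png

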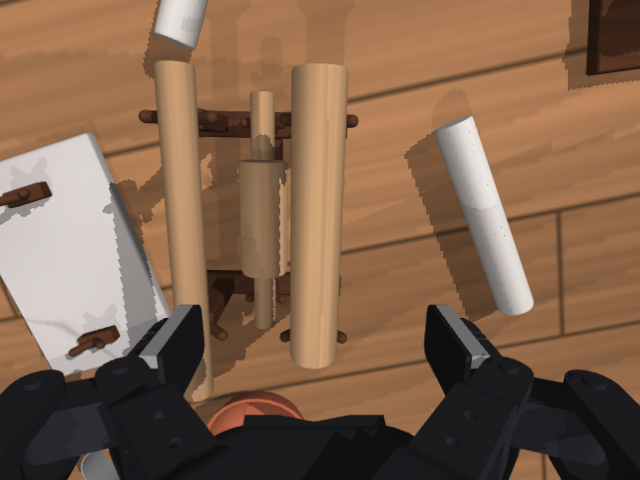

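The stout pin hangs centred at column ~316, running from (319,66) to (313,366), so it needs about 1° of turn and 3 mm of shift. I'll descend and grip.

drive_tool --series '[[0,[0,0.003,0.02],[0,0,1]],[0,[0,0,0.035],[0,0,0]],[0,[0,0,0.035],[0,0,0]],[0,[0,0,0.035],[0,0,0]],[0,[0,0,0.03],[0,0,0]],[0,[0,0,0.015],[0,0,0]],[0,[0,0,0.009],[0,0,0]],[0,[0,0,0],[0,0,0]],[0,[0,0,0],[0,0,0]]]'

```text
t: 8.08
ee_pos: [0.4775, 0.3445, 0.1341]
tcp_rot: [[-0.974, 0.225, 0.002], [0.225, 0.974, 0.001], [-0.002, 0.002, -1.0]]
ft_force: [-0.3, 0.0, 0.7]
width: 1.0
finger_force: 0.0
```

drive_tool --series '[[255,[0,0,0],[0,0,0]],[255,[0,0,0],[0,0,0]],[255,[0,0,0],[0,0,0]],[255,[0,0,0],[0,0,0]],[255,[0,0,0],[0,0,0]],[255,[0,0,0],[0,0,0]],[255,[0,0,0],[0,0,0]],[255,[0,0,0],[0,0,0]]]'

```text
t: 8.75
ee_pos: [0.4774, 0.3418, 0.1348]
tcp_rot: [[-0.975, 0.224, 0.001], [0.224, 0.974, -0.004], [-0.002, -0.004, -1.0]]
ft_force: [-3.7, -10.1, 9.2]
width: 0.475
finger_force: 59.5
```

```bash
python3 -c "
from h import *
plan([.4775,.345,.133])"
```

```text
at [0.4774 0.3418 0.1348] yaw_y 77.03379507851125 q [ 0.532   0.0671  1.8793 -0.0047  1.1964 -0.8108] w 0.4749713743844337 F [ -3.6975 -10.1144   9.2079] ff 59.498523473739624 t 8.75
shift_tool [0.0007 0.0031 0.0018]
```

drive_tool --series '[[255,[0,0,-0.02],[0,0,0]],[255,[0,0,-0.04],[0,0,0]],[255,[0,0,-0.04],[0,0,0]],[255,[0,0,-0.04],[0,0,0]],[255,[0,0,-0.04],[0,0,0]],[255,[0,0,0],[0,0,-4.9]],[255,[0,0,0],[0,0,-4.9]],[255,[0,0,0],[0,0,-4.9]],[255,[0.003,-0.02,0],[0,0,0]],[255,[0.003,-0.04,0],[0,0,0]]]'

```text
t: 9.58
ee_pos: [0.4718, 0.2852, 0.3115]
tcp_rot: [[-0.999, -0.034, -0.001], [-0.034, 0.999, 0.001], [0.001, 0.001, -1.0]]
ft_force: [0.8, -1.3, -2.7]
width: 0.475
finger_force: 61.9
```

drive_tool --series '[[255,[0.003,-0.04,0],[0,0,0]],[255,[0.003,-0.04,0],[0,0,0]],[255,[0.003,-0.04,0],[0,0,0]],[255,[0.003,-0.04,0],[0,0,0]],[255,[0.003,-0.04,0],[0,0,0]],[255,[0.003,-0.04,0],[0,0,0]],[255,[0.003,-0.04,0],[0,0,0]],[255,[0.003,-0.04,0],[0,0,0]],[255,[0.003,-0.04,0],[0,0,0]],[255,[0.003,-0.04,0],[0,0,0]]]'

```text
t: 10.42
ee_pos: [0.4535, -0.1189, 0.3123]
tcp_rot: [[-1.0, -0.03, 0.0], [-0.03, 1.0, 0.0], [-0.0, 0.0, -1.0]]
ft_force: [1.0, -0.2, -1.9]
width: 0.472
finger_force: 61.9
```

drive_tool --series '[[255,[0.003,-0.04,0],[0,0,0]],[255,[0.003,-0.04,0],[0,0,0]],[255,[0.003,-0.04,0],[0,0,0]],[255,[0.003,-0.04,0],[0,0,0]],[255,[0.002,-0.02,0],[0,0,0]],[255,[0,0,0],[0,0,0]],[255,[0,0,0],[0,0,0]]]'

```text
t: 11.0
ee_pos: [0.4451, -0.2982, 0.3116]
tcp_rot: [[-1.0, -0.027, -0.001], [-0.027, 1.0, 0.001], [0.001, 0.001, -1.0]]
ft_force: [-0.9, 1.1, -2.4]
width: 0.473
finger_force: 62.0
```

```bash
python3 w.py w5.png side_rest:0 stout_mid:.33; python3 -c "
from h import *
plan([.4475,-.345,.0605],np.radians(91.6))"
```

```text
11.0 [ 0.4451 -0.2982  0.3116] [[-0.9996 -0.0275 -0.0011]
 [-0.0275  0.9996  0.0014]
 [ 0.0011  0.0015 -1.    ]]
stout_mid [315. 322.] 0.94 [ 0.4411 -0.298   0.33  ]
at [ 0.4458 -0.2964  0.3122] yaw_y 91.77343345406095 q [-0.6873 -0.1697  1.8043  0.0003  1.5074 -2.289 ] w 0.47463304992252425 F [-0.5194  1.0928 -2.937 ] ff 61.99500918388367 t 11.15
shift_tool [-0.0002 -0.0487  0.2517]
turn deg [ 0.026  -0.0042  0.1734]
```

View pics/w5.png

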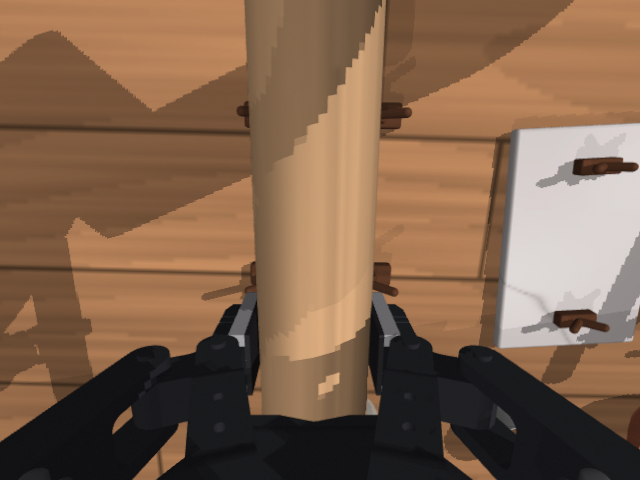

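The pin is straight in the grip and the rest's rails show symmetrically, centred at column ~324, so the rest's middle is at y ≈ -0.288. I'll place it in the far slot.

drive_tool --series '[[255,[0,-0.025,0],[0,0,0]],[255,[0,-0.022,0.01],[0,0,0]],[255,[0,0,0.035],[0,0,0]],[255,[0,0,0.035],[0,0,0]],[255,[0,0,0.035],[0,0,0]],[255,[0,0,0.035],[0,0,0]],[255,[0,0,0.035],[0,0,0]],[255,[0,0,0.025],[0,0,0]],[255,[0,0,0.015],[0,0,0]],[255,[0,0,0],[0,0,0]]]'

```text
t: 11.98
ee_pos: [0.4451, -0.3408, 0.0827]
tcp_rot: [[-0.999, -0.032, -0.006], [-0.032, 0.999, 0.006], [0.006, 0.006, -1.0]]
ft_force: [-0.7, 0.3, -2.6]
width: 0.477
finger_force: 62.1
```

```bash
python3 -c "
from h import *
plan([.4475,-.343,.0625],np.radians(91.6))"
```

```text
at [ 0.4451 -0.3408  0.0827] yaw_y 91.82510457339852 q [-0.7492  0.074   1.9682  0.0001  1.1081 -2.352 ] w 0.47706159452650215 F [-0.72    0.2718 -2.6009] ff 62.061052322387695 t 11.9833
shift_tool [-0.0024 -0.0024  0.0201]
turn deg [ 0.3547 -0.3487  0.2262]
```

drive_tool --series '[[255,[-0.001,-0.002,0.01],[0,0,0]],[255,[0,0,0.006],[0,0,0]],[255,[0,0,0],[0,0,0]],[255,[0,0,0],[0,0,0]],[255,[0,0,0],[0,0,0]]]'

```text
t: 12.4
ee_pos: [0.4489, -0.3469, 0.0726]
tcp_rot: [[-1.0, -0.03, 0.002], [-0.03, 1.0, -0.001], [-0.001, -0.001, -1.0]]
ft_force: [0.2, 0.1, -3.3]
width: 0.476
finger_force: 62.2
```

```bash
python3 -c "
from h import *
plan([.4475,-.343,.0625],np.radians(91.6))"
```

```text
at [ 0.4489 -0.3469  0.0726] yaw_y 91.71656276042303 q [-0.7526  0.095   1.9649 -0.      1.0796 -2.3534] w 0.47630308890966455 F [ 0.2384  0.1232 -3.2529] ff 62.17408776283264 t 12.4
shift_tool [0.0013 0.004  0.0101]
turn deg [-0.0835  0.084   0.1166]
```

drive_tool --series '[[255,[0,0.003,0.006],[0,0,0]],[255,[0,0,0.004],[0,0,0]],[255,[0,0,0],[0,0,0]],[255,[0,0,0],[0,0,0]]]'

```text
t: 12.73
ee_pos: [0.4481, -0.3434, 0.0612]
tcp_rot: [[-1.0, -0.03, -0.0], [-0.03, 1.0, 0.0], [0.0, 0.0, -1.0]]
ft_force: [0.8, -0.1, -3.0]
width: 0.474
finger_force: 62.3
```

drive_tool --series '[[100,[0,0,0],[0,0,0]],[60,[0,0,0],[0,0,0]],[0,[0,0,0],[0,0,0]],[0,[0,0,0],[0,0,0]],[0,[0,0,0],[0,0,0]],[0,[0,0,-0.02],[0,0,0]],[0,[0,0,-0.04],[0,0,0]],[0,[0,0,-0.04],[0,0,0]],[0,[0,0,-0.04],[0,0,0]],[0,[0,0,-0.04],[0,0,0]]]'

```text
t: 13.57
ee_pos: [0.4478, -0.3431, 0.2432]
tcp_rot: [[-1.0, -0.03, -0.0], [-0.03, 1.0, -0.0], [0.0, -0.0, -1.0]]
ft_force: [1.7, 0.1, 0.7]
width: 0.997
finger_force: 0.0
```

drive_tool --series '[[0,[0,0.03,-0.03],[0,0,0]],[0,[0,0.03,-0.03],[0,0,0]],[0,[0,0,0],[0,0,0]],[0,[0,0,0],[0,0,0]]]'

```text
t: 13.9
ee_pos: [0.4473, -0.2842, 0.3036]
tcp_rot: [[-0.999, -0.032, 0.005], [-0.032, 0.999, -0.004], [-0.005, -0.004, -1.0]]
ft_force: [-0.2, -0.7, -0.8]
width: 0.999
finger_force: 0.0
```

```bash
python3 w.py w6.png stout_mid:.077 side_rest:0; python3 -c "
from h import *
plan([.472,.231,.30],np.radians(78))"
```

```text
13.9 [ 0.4473 -0.2842  0.3036] [[-0.9995 -0.0317  0.0048]
 [-0.0317  0.9995 -0.004 ]
 [-0.0047 -0.0042 -1.    ]]
stout_mid [254. 203.] 0.63 [ 0.4441 -0.3442  0.077 ]
side_rest [309. 194.] 0.89 [ 0.4446 -0.2914  0.    ]
at [ 0.4458 -0.2845  0.2985] yaw_y 91.69277341241123 q [-0.6694 -0.1787  1.8347 -0.0002  1.4884 -2.2697] w 1.0022324952560733 F [0.1044 0.3786 0.7184] ff 0.0 t 14.05
shift_tool [-0.0414  0.5145 -0.0008]
turn deg [ 0.0765 -0.1418 13.6929]
```

View pics/w6.png

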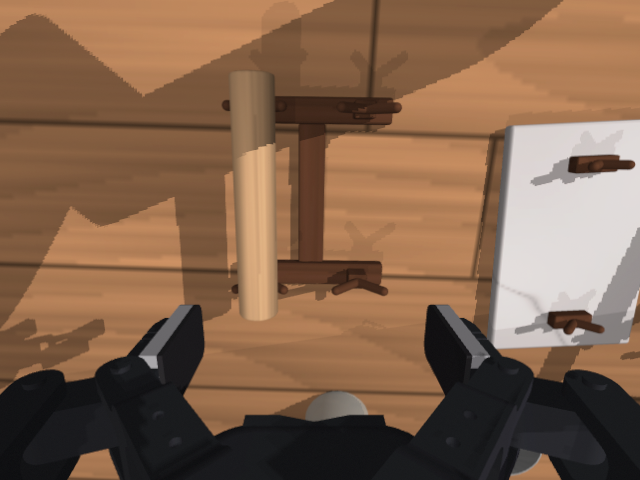

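The stout pin lies in the far slot, seen at (254,203). The free slot is to its right at about column 365. Next is the slim pin.

drive_tool --series '[[0,[-0.003,0.037,0],[0,0,0]],[0,[-0.003,0.037,0],[0,0,0]],[0,[-0.003,0.037,0],[0,0,0]],[0,[-0.003,0.037,0],[0,0,0]],[0,[-0.003,0.037,0],[0,0,0]],[0,[-0.003,0.037,0],[0,0,0]],[0,[-0.003,0.037,0],[0,0,0]],[0,[-0.003,0.037,0],[0,0,0]],[0,[-0.003,0.037,0],[0,0,0]],[0,[-0.003,0.037,0],[0,0,0]]]'

```text
t: 14.88
ee_pos: [0.4647, 0.0874, 0.2981]
tcp_rot: [[-1.0, -0.029, -0.004], [-0.029, 1.0, -0.0], [0.004, -0.0, -1.0]]
ft_force: [0.5, 0.1, 0.1]
width: 1.006
finger_force: 0.0
```

drive_tool --series '[[0,[-0.003,0.037,0],[0,0,0]],[0,[-0.003,0.037,0],[0,0,0]],[0,[-0.003,0.037,0],[0,0,0]],[0,[-0.002,0.034,0],[0,0,0]],[0,[0,0,0],[0,0,4.6]],[0,[0,0,0],[0,0,4.6]],[0,[0,0,0],[0,0,4.6]],[0,[0,0,0],[0,0,0]],[0,[0,0,0],[0,0,0]]]'

```text
t: 15.63
ee_pos: [0.4719, 0.231, 0.2983]
tcp_rot: [[-0.978, 0.208, -0.003], [0.208, 0.978, -0.001], [0.003, -0.002, -1.0]]
ft_force: [-0.6, 0.2, -1.2]
width: 1.001
finger_force: 0.0
```

```bash
python3 w.py w7.png slim_mid:.143 handled_mid:.062; python3 -c "
from h import *
plan([.472,.231,.125],np.radians(78))"
```

```text
15.6333 [0.4719 0.231  0.2983] [[-0.9781  0.2082 -0.0031]
 [ 0.2082  0.9781 -0.0012]
 [ 0.0028 -0.0018 -1.    ]]
slim_mid [313. 228.] 0.65 [0.4729 0.2302 0.143 ]
handled_mid [366. 198.] 0.61 [0.4722 0.2853 0.062 ]
at [0.472  0.231  0.2994] yaw_y 77.93748484357486 q [ 0.3531 -0.1876  1.8408 -0.      1.4898 -1.0072] w 0.9988872168827788 F [-0.1826  0.0309 -0.0959] ff 0.0 t 15.7833
shift_tool [-0.0002  0.0001  0.1744]
turn deg [-0.0449 -0.0665 -0.0625]
```

View pics/w7.png

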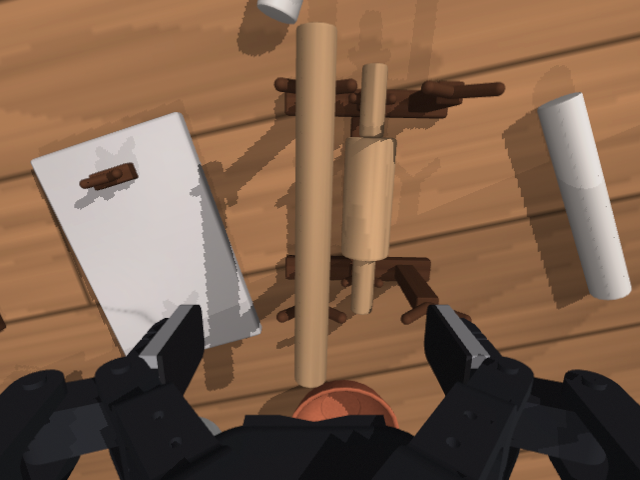

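The slim pin is centred at column 313, needs the same 1° of turn, and the handled pin is undisturbed at (366,198). I'll descend and grip.

drive_tool --series '[[0,[0,0,0.02],[0,0,1]],[0,[0,0,0.035],[0,0,0]],[0,[0,0,0.035],[0,0,0]],[0,[0,0,0.035],[0,0,0]],[0,[0,0,0.03],[0,0,0]],[0,[0,0,0.015],[0,0,0]],[0,[0,0,0.004],[0,0,0]],[0,[0,0,0],[0,0,0]],[0,[0,0,0],[0,0,0]]]'

```text
t: 16.53
ee_pos: [0.4728, 0.2317, 0.1275]
tcp_rot: [[-0.974, 0.226, 0.002], [0.226, 0.974, 0.001], [-0.001, 0.001, -1.0]]
ft_force: [0.6, 0.7, 0.5]
width: 0.996
finger_force: 0.0
```

drive_tool --series '[[255,[0,0,0],[0,0,0]],[255,[0,0,0],[0,0,0]],[255,[0,0,0],[0,0,0]],[255,[0,0,0],[0,0,0]],[255,[0,0,0],[0,0,0]],[255,[0,0,0],[0,0,0]],[255,[0,0,0],[0,0,0]],[255,[0,0,0],[0,0,0]],[255,[0,0,0],[0,0,0]],[255,[0,0,0],[0,0,0]]]'

```text
t: 17.37
ee_pos: [0.4724, 0.2299, 0.1275]
tcp_rot: [[-0.974, 0.226, 0.0], [0.226, 0.974, -0.004], [-0.001, -0.004, -1.0]]
ft_force: [-2.5, -8.0, 5.2]
width: 0.329
finger_force: 58.7
```

drive_tool --series '[[255,[0,0,-0.02],[0,0,0]],[255,[0,0,-0.04],[0,0,0]],[255,[0,0,-0.04],[0,0,0]],[255,[0,0,-0.04],[0,0,0]],[255,[0,0,-0.04],[0,0,0]],[255,[0,0,0],[0,0,-4.9]],[255,[0,0,0],[0,0,-4.9]],[255,[0,0,0],[0,0,-4.9]],[255,[0.003,-0.02,0],[0,0,0]],[255,[0.004,-0.04,0],[0,0,0]]]'

```text
t: 18.2
ee_pos: [0.4662, 0.173, 0.3057]
tcp_rot: [[-0.999, -0.033, -0.001], [-0.033, 0.999, 0.001], [0.001, 0.001, -1.0]]
ft_force: [1.0, -1.7, -1.3]
width: 0.33
finger_force: 59.9
```

drive_tool --series '[[255,[0.003,-0.04,0],[0,0,0]],[255,[0.003,-0.04,0],[0,0,0]],[255,[0.003,-0.04,0],[0,0,0]],[255,[0.003,-0.04,0],[0,0,0]],[255,[0.003,-0.04,0],[0,0,0]],[255,[0.003,-0.04,0],[0,0,0]],[255,[0.003,-0.04,0],[0,0,0]],[255,[0.003,-0.04,0],[0,0,0]],[255,[0.003,-0.04,0],[0,0,0]],[255,[0.003,-0.04,0],[0,0,0]]]'

```text
t: 19.03
ee_pos: [0.4471, -0.2312, 0.306]
tcp_rot: [[-1.0, -0.028, 0.0], [-0.028, 1.0, 0.0], [-0.0, 0.0, -1.0]]
ft_force: [0.8, 0.2, -0.8]
width: 0.331
finger_force: 59.9
```

drive_tool --series '[[255,[0,0,0],[0,0,0]],[255,[0,0,0],[0,0,0]]]'

```text
t: 19.2
ee_pos: [0.4472, -0.231, 0.3055]
tcp_rot: [[-1.0, -0.024, -0.001], [-0.024, 1.0, 0.001], [0.001, 0.001, -1.0]]
ft_force: [0.3, 0.5, -0.8]
width: 0.327
finger_force: 60.1
```

```bash
for i in 1 2 3; do python3 -c "
from h import *
shot('wrist');plan([.444,-.234,.0545],np.radians(91.6))"; done
```

```text
at [ 0.4475 -0.2298  0.3056] yaw_y 91.50724885777325 q [-0.5814 -0.2424  1.8768  0.0005  1.5087 -2.1785] w 0.33363220682802935 F [-0.3538  0.5855 -1.776 ] ff 60.06965160369873 t 19.25
shift_tool [ 0.0034 -0.0045  0.2511]
turn deg [ 0.0738 -0.0526 -0.0927]
at [ 0.4477 -0.2289  0.3058] yaw_y 91.60380923335818 q [-0.5797 -0.2432  1.8771  0.0005  1.5088 -2.1786] w 0.3277394874431892 F [-0.2228  0.2075 -1.2162] ff 60.069390535354614 t 19.3
shift_tool [ 0.0037 -0.0052  0.2513]
turn deg [ 0.057  -0.035   0.0038]
at [ 0.4479 -0.2285  0.306 ] yaw_y 91.6688101388589 q [-0.5787 -0.2436  1.8771  0.0004  1.5087 -2.1786] w 0.3283472961840288 F [-0.4096 -0.5309 -1.1376] ff 60.069286823272705 t 19.35
shift_tool [ 0.004  -0.0056  0.2515]
turn deg [ 0.0369 -0.0142  0.0688]
```

drive_tool --series '[[255,[0.003,-0.006,0.02],[0,0,0]],[255,[0,0,0.035],[0,0,0]],[255,[0,0,0.035],[0,0,0]],[255,[0,0,0.035],[0,0,0]],[255,[0,0,0.035],[0,0,0]],[255,[0,0,0.035],[0,0,0]],[255,[0,0,0.025],[0,0,0]],[255,[0,0,0.015],[0,0,0]],[255,[0,0,0],[0,0,0]],[255,[0,0,0],[0,0,0]]]'

```text
t: 20.18
ee_pos: [0.445, -0.234, 0.0708]
tcp_rot: [[-1.0, -0.03, -0.001], [-0.03, 1.0, 0.001], [0.001, 0.001, -1.0]]
ft_force: [0.0, -1.1, -0.5]
width: 0.33
finger_force: 60.1
```

drive_tool --series '[[255,[0,0,0.008],[0,0,0]],[255,[0,0,0.007],[0,0,0]],[255,[0,0,0],[0,0,0]],[255,[0,0,0],[0,0,0]]]'

```text
t: 20.52
ee_pos: [0.4452, -0.2354, 0.0565]
tcp_rot: [[-1.0, -0.028, 0.0], [-0.028, 1.0, -0.0], [-0.0, -0.0, -1.0]]
ft_force: [0.3, -0.8, -2.1]
width: 0.331
finger_force: 60.1
```

drive_tool --series '[[140,[0,0,0.002],[0,0,0]],[80,[0,0,0],[0,0,0]],[0,[0,0,0],[0,0,0]],[0,[0,0,0],[0,0,0]],[0,[0,0,0],[0,0,0]],[0,[0,0,-0.02],[0,0,0]],[0,[0,0,-0.04],[0,0,0]],[0,[0,0,-0.04],[0,0,0]],[0,[0,0,-0.04],[0,0,0]],[0,[0,0,-0.04],[0,0,0]]]'

```text
t: 21.35
ee_pos: [0.4447, -0.2352, 0.2362]
tcp_rot: [[-1.0, -0.028, 0.0], [-0.028, 1.0, -0.0], [-0.0, -0.0, -1.0]]
ft_force: [0.8, 0.0, 0.7]
width: 0.999
finger_force: 0.0
```

drive_tool --series '[[0,[0,0,-0.04],[0,0,0]],[0,[0,0,-0.03],[0,0,0]],[0,[0,0,0],[0,0,0]],[0,[0,0,0],[0,0,0]]]'

```text
t: 21.68
ee_pos: [0.446, -0.2361, 0.3073]
tcp_rot: [[-1.0, -0.028, 0.005], [-0.028, 1.0, -0.003], [-0.005, -0.003, -1.0]]
ft_force: [-0.7, 0.2, -0.3]
width: 1.002
finger_force: 0.0
```

```bash
python3 w.py w8.png slim_mid:.068 stout_mid:.077 side_rest:0; python3 -c "
from h import *
plan([.473,.287,.30],np.radians(77.3))"
```

```text
21.6833 [ 0.446  -0.2361  0.3073] [[-0.9996 -0.0281  0.0047]
 [-0.0281  0.9996 -0.0032]
 [-0.0046 -0.0033 -1.    ]]
slim_mid [319. 205.] 0.72 [ 0.4451 -0.2313  0.068 ]
stout_mid [209. 204.] 0.86 [ 0.4457 -0.3425  0.077 ]
side_rest [211. 205.] 0.63 [ 0.4609 -0.3616  0.    ]
at [ 0.4443 -0.235   0.3018] yaw_y 91.60527842371661 q [-0.5933 -0.2406  1.8815  0.      1.5046 -2.1921] w 1.0017969146548318 F [-0.2422  1.007   0.5629] ff 0.0 t 21.8833
shift_tool [-0.0433  0.5209  0.0029]
turn deg [ 0.1086 -0.1989 14.3055]
```

View pics/w8.png

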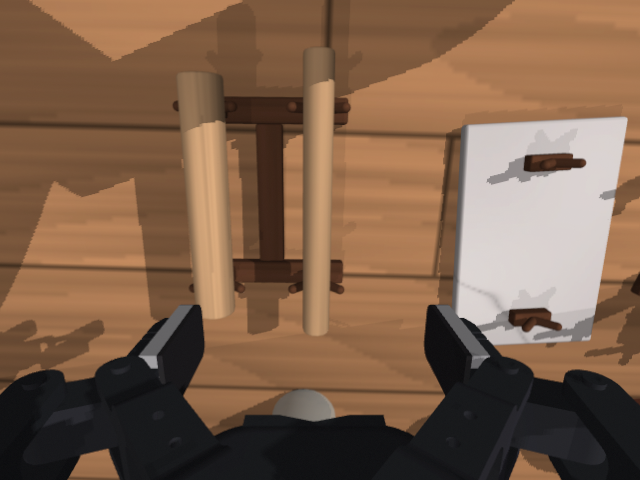

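Both plain pins lie in the side rest, 111 mm apart, at (319,190) and (205,190). Now the handled pin.

drive_tool --series '[[0,[-0.003,0.037,0],[0,0,0]],[0,[-0.003,0.037,0],[0,0,0]],[0,[-0.003,0.037,0],[0,0,0]],[0,[-0.003,0.037,0],[0,0,0]],[0,[-0.003,0.037,0],[0,0,0]],[0,[-0.003,0.037,0],[0,0,0]],[0,[-0.003,0.037,0],[0,0,0]],[0,[-0.003,0.037,0],[0,0,0]],[0,[-0.003,0.037,0],[0,0,0]],[0,[-0.003,0.037,0],[0,0,0]]]'

```text
t: 22.72
ee_pos: [0.4636, 0.137, 0.3023]
tcp_rot: [[-1.0, -0.028, -0.003], [-0.028, 1.0, -0.001], [0.003, -0.001, -1.0]]
ft_force: [1.8, 0.2, 0.1]
width: 0.998
finger_force: 0.0
```

drive_tool --series '[[0,[-0.003,0.037,0],[0,0,0]],[0,[-0.003,0.037,0],[0,0,0]],[0,[-0.003,0.037,0],[0,0,0]],[0,[-0.003,0.039,0],[0,0,0]],[0,[0,0,0],[0,0,4.8]],[0,[0,0,0],[0,0,4.8]],[0,[0,0,0],[0,0,4.8]],[0,[0,0,0],[0,0,0]],[0,[0,0,0],[0,0,0]]]'

```text
t: 23.47
ee_pos: [0.4719, 0.2853, 0.3025]
tcp_rot: [[-0.976, 0.219, -0.003], [0.219, 0.976, -0.001], [0.002, -0.002, -1.0]]
ft_force: [0.5, 0.0, -0.7]
width: 0.998
finger_force: 0.0
```

```bash
python3 w.py w9.png handled_mid:.062; python3 -c "
from h import *
plan([.472,.287,.045],np.radians(77.3))"
```

```text
23.4667 [0.4719 0.2853 0.3025] [[-0.9757  0.2192 -0.0027]
 [ 0.2192  0.9757 -0.0013]
 [ 0.0023 -0.0019 -1.    ]]
handled_mid [314. 209.] 0.59 [0.4734 0.2852 0.062 ]
at [0.4722 0.2852 0.3032] yaw_y 77.28754047582945 q [ 0.4461 -0.1285  1.7824 -0.      1.4893 -0.9028] w 1.0018242140834712 F [ 0.5737  0.5521 -0.76  ] ff 0.0 t 23.5667
shift_tool [0.0003 0.0019 0.2582]
turn deg [-0.0579 -0.0709 -0.0125]
```

View pics/w9.png

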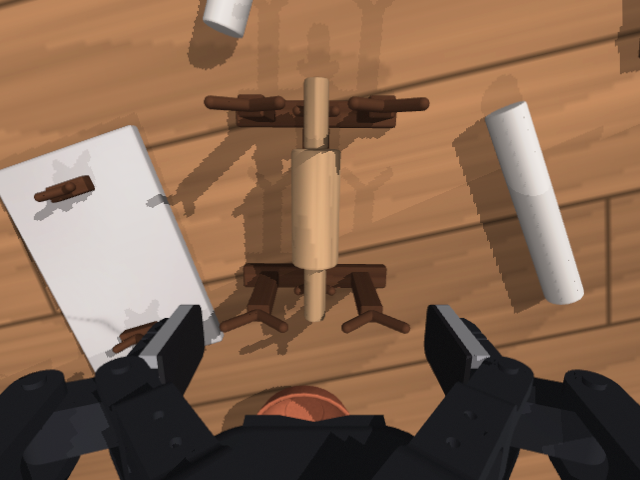

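The handled pin is centred at column 315 and aligned, and the path between the pegs is free. I'll descend, checking midway.

drive_tool --series '[[0,[0,0.001,0.02],[0,0,0]],[0,[0,0,0.035],[0,0,0]],[0,[0,0,0.035],[0,0,0]],[0,[0,0,0.035],[0,0,0]],[0,[0,0,0.03],[0,0,0]],[0,[0,0,0.025],[0,0,0]],[0,[0,0,0.025],[0,0,0]],[0,[0,0,0.025],[0,0,0]],[0,[0,0,0],[0,0,0]],[0,[0,0,0],[0,0,0]]]'

```text
t: 24.4
ee_pos: [0.4715, 0.2857, 0.0728]
tcp_rot: [[-0.975, 0.221, -0.003], [0.221, 0.975, -0.002], [0.003, -0.002, -1.0]]
ft_force: [0.7, 0.5, -0.2]
width: 1.004
finger_force: 0.0
```

drive_tool --series '[[0,[0,0,0.015],[0,0,0]],[0,[0,0,0.013],[0,0,0]],[0,[0,0,0],[0,0,0]],[0,[0,0,0],[0,0,0]]]'

```text
t: 24.73
ee_pos: [0.4727, 0.2864, 0.0465]
tcp_rot: [[-0.975, 0.221, -0.0], [0.221, 0.975, -0.0], [0.0, -0.0, -1.0]]
ft_force: [0.3, -0.5, -0.2]
width: 1.002
finger_force: 0.0
```

drive_tool --series '[[255,[0,0,0],[0,0,0]],[255,[0,0,0],[0,0,0]],[255,[0,0,0],[0,0,0]],[255,[0,0,0],[0,0,0]],[255,[0,0,0],[0,0,0]],[255,[0,0,0],[0,0,0]],[255,[0,0,0],[0,0,0]],[255,[0,0,0],[0,0,0]]]'

```text
t: 25.4
ee_pos: [0.4734, 0.2861, 0.0477]
tcp_rot: [[-0.975, 0.221, 0.001], [0.221, 0.975, -0.001], [-0.002, -0.001, -1.0]]
ft_force: [-1.4, -3.9, 5.5]
width: 0.565
finger_force: 60.9
```

drive_tool --series '[[255,[0,0,-0.02],[0,0,0]],[255,[0,0,-0.04],[0,0,0]],[255,[0,0,-0.04],[0,0,0]],[255,[0,0,-0.04],[0,0,0]],[255,[0,0,-0.04],[0,0,0]],[255,[0,0,-0.04],[0,0,0]],[255,[0,0,-0.02],[0,0,-5.7]],[255,[0,0,0],[0,0,-5.7]],[255,[0,0,0],[0,0,-5.7]],[255,[0,0,0],[0,0,0]]]'

```text
t: 26.23
ee_pos: [0.4725, 0.2865, 0.2867]
tcp_rot: [[-0.997, -0.077, 0.001], [-0.077, 0.997, 0.0], [-0.001, 0.0, -1.0]]
ft_force: [0.3, -0.2, -3.3]
width: 0.564
finger_force: 63.3
```

drive_tool --series '[[255,[0,-0.037,0],[0,0,0]],[255,[0,-0.037,0],[0,0,0]],[255,[0,-0.037,0],[0,0,0]],[255,[0,-0.037,0],[0,0,0]],[255,[0,-0.037,0],[0,0,0]],[255,[0,-0.037,0],[0,0,0]],[255,[0,-0.037,0],[0,0,0]],[255,[0,0,0],[0,0,0]],[255,[0,0,0],[0,0,0]],[255,[0,0,0],[0,0,0]]]'

```text
t: 27.07
ee_pos: [0.4918, 0.0284, 0.2856]
tcp_rot: [[-0.997, -0.073, -0.001], [-0.073, 0.997, 0.001], [0.001, 0.001, -1.0]]
ft_force: [0.1, 0.3, -2.4]
width: 0.563
finger_force: 63.5
```

```bash
python3 w.py w10.png pastry_board:0 handled_mid:.295;python3 -c "
from h import *
plan([.493,.030,.045],np.radians(94.4))"
```

```text
27.0667 [0.4918 0.0284 0.2856] [[-0.9973 -0.0731 -0.0011]
 [-0.0731  0.9973  0.0006]
 [ 0.0011  0.0007 -1.    ]]
handled_mid [312. 324.] 0.71 [0.4938 0.0278 0.295 ]
at [0.492  0.0294 0.286 ] yaw_y 94.38675690285991 q [-0.0494 -0.2604  1.9238  0.0002  1.4788 -1.6967] w 0.5621950409698633 F [ 0.3559  0.0926 -2.5993] ff 63.53533744812012 t 27.2167
shift_tool [-0.0012  0.0004  0.241 ]
turn deg [ 0.0163 -0.0307 -0.0132]
```

View pics/w10.png

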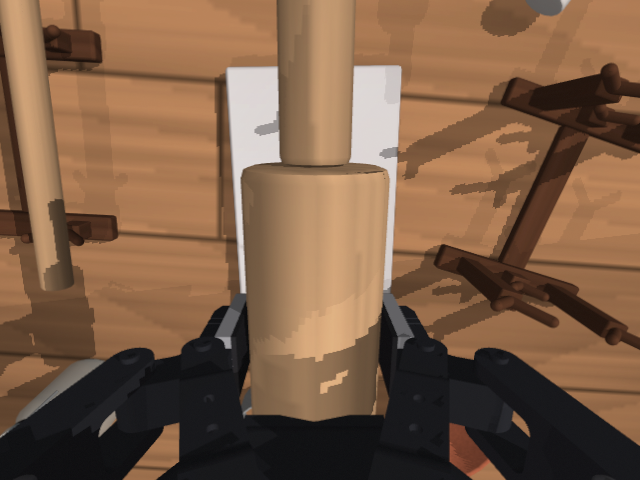

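The handled pin is straight in the grip and centred over the board, whose edges at columns 230 and 400 are symmetric about 315. I'll lower it.

drive_tool --series '[[255,[0,0,0.02],[0,0,0]],[255,[0,0,0.035],[0,0,0]],[255,[0,0,0.035],[0,0,0]],[255,[0,0,0.035],[0,0,0]],[255,[0,0,0.035],[0,0,0]],[255,[0,0,0.03],[0,0,0]],[255,[0,0,0.02],[0,0,0]],[255,[0,0,0.015],[0,0,0]],[255,[0,0,0],[0,0,0]],[255,[0,0,0],[0,0,0]]]'

```text
t: 28.05
ee_pos: [0.4915, 0.0292, 0.0606]
tcp_rot: [[-0.997, -0.077, -0.002], [-0.077, 0.997, 0.0], [0.002, 0.0, -1.0]]
ft_force: [0.7, 0.1, -2.0]
width: 0.567
finger_force: 63.5
```

drive_tool --series '[[255,[0,0,0.008],[0,0,0]],[255,[0,0,0.006],[0,0,0]],[255,[0,0,0],[0,0,0]],[255,[0,0,0],[0,0,0]]]'

```text
t: 28.38
ee_pos: [0.4922, 0.0283, 0.0474]
tcp_rot: [[-0.997, -0.075, 0.0], [-0.075, 0.997, -0.0], [-0.0, -0.0, -1.0]]
ft_force: [0.2, 0.4, -2.0]
width: 0.564
finger_force: 63.5
```

drive_tool --series '[[255,[0,0,0.002],[0,0,0]],[255,[0,0,0],[0,0,0]],[110,[0,0,0],[0,0,0]],[70,[0,0,0],[0,0,0]],[0,[0,0,0],[0,0,0]],[0,[0,0,0],[0,0,0]],[0,[0,0,0],[0,0,0]],[0,[0,0,-0.02],[0,0,0]],[0,[0,0,-0.04],[0,0,0]],[0,[0,0,-0.04],[0,0,0]]]'

```text
t: 29.22
ee_pos: [0.4904, 0.0283, 0.1446]
tcp_rot: [[-0.997, -0.075, -0.005], [-0.075, 0.997, 0.0], [0.005, 0.001, -1.0]]
ft_force: [1.0, -1.1, 0.7]
width: 1.0
finger_force: 0.0
```

drive_tool --series '[[0,[0,0,-0.04],[0,0,0]],[0,[0,0,-0.04],[0,0,0]],[0,[0,0,-0.04],[0,0,0]],[0,[0,0,-0.03],[0,0,0]],[0,[0,0,0],[0,0,0]],[0,[0,0,0],[0,0,0]]]'

```text
t: 29.72
ee_pos: [0.4933, 0.0282, 0.2982]
tcp_rot: [[-0.997, -0.075, 0.006], [-0.075, 0.997, -0.0], [-0.006, -0.001, -1.0]]
ft_force: [0.6, -1.0, 0.2]
width: 1.0
finger_force: 0.0
```

```bash
python3 w.py w11.png pastry_board:0 handled_mid:.058;python3 -c "
from h import *
plan([.445,-.233,.26],np.radians(91.6))"
```

```text
29.7167 [0.4933 0.0282 0.2982] [[-0.9972 -0.0752  0.0056]
 [-0.0752  0.9972 -0.0003]
 [-0.0056 -0.0007 -1.    ]]
handled_mid [316. 203.] 0.85 [0.4904 0.0298 0.058 ]
at [0.4913 0.0283 0.2932] yaw_y 94.31154529890503 q [-0.0516 -0.2631  1.914  -0.      1.494  -1.6977] w 1.002124147110856 F [ 0.1949 -0.068  -0.835 ] ff 0.0 t 29.8667
shift_tool [ 0.0657 -0.2571  0.0333]
turn deg [ 0.0193 -0.19    2.7116]
```

View pics/w11.png

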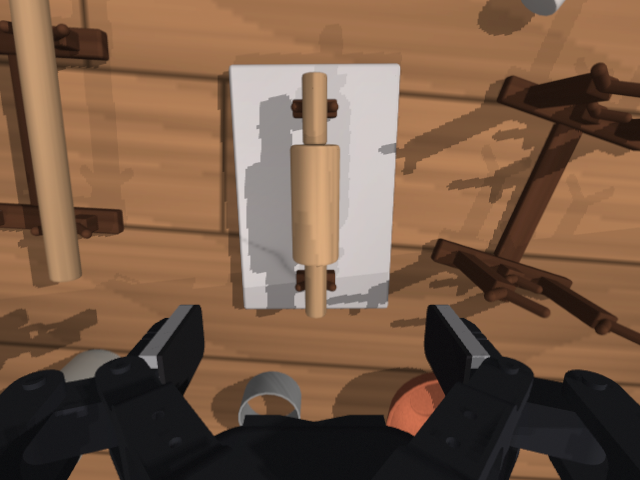

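The handled pin is in the board's pegs. I'll check how well it is centred numerically.

```bash
python3 - <<'E'
from h import *
im=shot('wrist');im['st']=ctrl.sense()
c=np.array([.493,.0298]);a=np.radians(4.39);d=np.array([np.cos(a),np.sin(a)])
for n,u,z in(('board back',-.14,.018),('board front',.14,.018),('handle back top',-.125,.07),('handle front',.125,.058),('handle front top',.125,.07),('barrel back top',-.06,.083),('barrel front top',.06,.083),('barrel back ax',-.06,.058),('barrel front',.06,.058),('peg',-.095,.05),('peg',.095,.05)):
    print(n,proj(im,[*(c+u*d),z])[0])
E
```

```text
board back [314.5604  69.1157]
board front [314.8347 317.0476]
handle back top [314.7742  76.7333]
handle front [314.9674 321.2376]
handle front top [315.0162 326.4212]
barrel back top [314.905  151.0882]
barrel front top [315.0191 274.2176]
barrel back ax [314.7966 150.3123]
barrel front [314.9127 266.0785]
peg [314.7266 113.2117]
peg [314.9115 293.4719]
```

Every offset is the same few pixels (board and pin alike), so the pin is centred within about 2 mm. Now to take the slim pin back.

drive_tool --series '[[0,[0.008,-0.032,0],[0,0,0]],[0,[0.008,-0.032,0],[0,0,0]],[0,[0.008,-0.032,0],[0,0,0]],[0,[0.008,-0.032,0],[0,0,0]],[0,[0.008,-0.032,0],[0,0,0]],[0,[0.008,-0.032,0],[0,0,0]],[0,[0.008,-0.032,0],[0,0,0]],[0,[0.009,-0.035,0],[0,0,0]],[0,[0,0,0],[0,0,2.7]],[0,[0,0,0],[0,0,0]]]'

```text
t: 30.75
ee_pos: [0.4456, -0.2362, 0.293]
tcp_rot: [[-1.0, -0.024, -0.003], [-0.024, 1.0, 0.002], [0.003, 0.002, -1.0]]
ft_force: [0.2, 0.2, 0.6]
width: 0.994
finger_force: 0.0
```

drive_tool --series '[[0,[0,0,0],[0,0,0]],[0,[0,0,0],[0,0,0]]]'

```text
t: 30.92
ee_pos: [0.4466, -0.2341, 0.2941]
tcp_rot: [[-1.0, -0.03, -0.001], [-0.03, 1.0, 0.001], [0.001, 0.001, -1.0]]
ft_force: [0.6, -0.5, -0.2]
width: 0.997
finger_force: 0.0
```

```bash
python3 w.py w12.png slim_mid:.068 stout_mid:.077;python3 -c "
from h import *
plan([.4452,-.2352,.0525],np.radians(91.6))"
```

```text
30.9167 [ 0.4466 -0.2341  0.2941] [[-0.9996 -0.0299 -0.0015]
 [-0.0299  0.9996  0.0013]
 [ 0.0014  0.0013 -1.    ]]
slim_mid [313. 208.] 0.59 [ 0.4451 -0.2345  0.068 ]
stout_mid [201. 207.] 0.56 [ 0.445  -0.3433  0.077 ]
at [ 0.447 -0.234  0.295] yaw_y 91.72978123921533 q [-0.5887 -0.236   1.889   0.      1.489  -2.1897] w 0.996503077144994 F [-0.0669  0.4742  0.5964] ff 0.0 t 31.0667
shift_tool [ 0.0018 -0.0012  0.2425]
turn deg [ 0.0127 -0.013   0.1298]
```

drive_tool --series '[[0,[0.002,0,0.02],[0,0,0]],[0,[0,0,0.035],[0,0,0]],[0,[0,0,0.035],[0,0,0]],[0,[0,0,0.035],[0,0,0]],[0,[0,0,0.035],[0,0,0]],[0,[0,0,0.035],[0,0,0]],[0,[0,0,0.025],[0,0,0]],[0,[0,0,0.02],[0,0,0]],[0,[0,0,0],[0,0,0]],[0,[0,0,0],[0,0,0]]]'

```text
t: 31.9
ee_pos: [0.4443, -0.234, 0.0545]
tcp_rot: [[-1.0, -0.029, -0.002], [-0.029, 1.0, 0.001], [0.002, 0.001, -1.0]]
ft_force: [0.2, -0.7, 0.8]
width: 1.0
finger_force: 0.0
```

drive_tool --series '[[255,[0,0,0],[0,0,0]],[255,[0,0,0],[0,0,0]],[255,[0,0,0],[0,0,0]],[255,[0,0,0],[0,0,0]],[255,[0,0,0],[0,0,0]],[255,[0,0,0],[0,0,0]],[255,[0,0,0],[0,0,0]],[255,[0,0,0],[0,0,0]],[255,[0,0,0],[0,0,0]],[255,[0,0,0],[0,0,0]]]'

```text
t: 32.73
ee_pos: [0.4456, -0.2342, 0.0569]
tcp_rot: [[-1.0, -0.027, 0.002], [-0.027, 1.0, 0.002], [-0.002, 0.002, -1.0]]
ft_force: [-0.4, 5.1, 7.0]
width: 0.331
finger_force: 58.6
```

drive_tool --series '[[255,[0,0,-0.02],[0,0,0]],[255,[0,0,-0.04],[0,0,0]],[255,[0,0,-0.04],[0,0,0]],[255,[0,0,-0.04],[0,0,0]],[255,[0,0,-0.04],[0,0,0]],[255,[0,0,-0.04],[0,0,0]],[255,[0,0,-0.03],[0,0,0]],[255,[-0.002,0.02,0],[0,0,0]],[255,[-0.003,0.04,0],[0,0,0]],[255,[-0.003,0.04,0],[0,0,0]]]'

```text
t: 33.57
ee_pos: [0.4498, -0.1345, 0.3061]
tcp_rot: [[-1.0, -0.025, 0.001], [-0.025, 1.0, -0.0], [-0.001, -0.0, -1.0]]
ft_force: [1.3, -0.0, -2.0]
width: 0.329
finger_force: 60.0
```

drive_tool --series '[[255,[-0.004,0.04,0],[0,0,0]],[255,[-0.004,0.04,0],[0,0,0]],[255,[-0.004,0.04,0],[0,0,0]],[255,[-0.004,0.04,0],[0,0,0]],[255,[-0.004,0.04,0],[0,0,0]],[255,[-0.004,0.04,0],[0,0,0]],[255,[-0.004,0.04,0],[0,0,0]],[255,[-0.004,0.04,0],[0,0,0]],[255,[-0.002,0.03,0],[0,0,0]],[255,[0,0.015,0],[0,0,0]]]'

```text
t: 34.4
ee_pos: [0.473, 0.2343, 0.3048]
tcp_rot: [[-1.0, -0.031, -0.001], [-0.031, 1.0, 0.001], [0.001, 0.001, -1.0]]
ft_force: [-0.5, -0.4, -1.8]
width: 0.327
finger_force: 60.0
```

drive_tool --series '[[255,[0,0,0],[0,0,4.9]],[255,[0,0,0],[0,0,4.9]],[255,[0,0,0],[0,0,4.8]],[255,[0,0,0],[0,0,0]],[255,[0,0,0],[0,0,0]]]'

```text
t: 34.82
ee_pos: [0.4735, 0.2309, 0.305]
tcp_rot: [[-0.975, 0.223, -0.0], [0.223, 0.975, -0.0], [0.0, -0.0, -1.0]]
ft_force: [-0.2, 0.6, -2.0]
width: 0.329
finger_force: 60.0
```

```bash
python3 w.py w13.png slim_mid:.32 ;python3 -c "
from h import *
plan([.4724,.2305,.1285],np.radians(77))"
```

```text
34.8167 [0.4735 0.2309 0.305 ] [[-0.9749  0.2227 -0.0003]
 [ 0.2227  0.9749 -0.0002]
 [ 0.0003 -0.0002 -1.    ]]
slim_mid [313. 322.] 0.65 [0.4714 0.2314 0.32  ]
at [0.4736 0.2309 0.3052] yaw_y 77.09022400733508 q [ 0.3516 -0.1872  1.831  -0.      1.4979 -0.9938] w 0.33066735769192007 F [ 0.3772 -0.2584 -0.3355] ff 59.97542381286621 t 34.9167
shift_tool [ 0.0011 -0.0006  0.1767]
turn deg [-0.0047 -0.0059  0.0902]
```

View pics/w13.png

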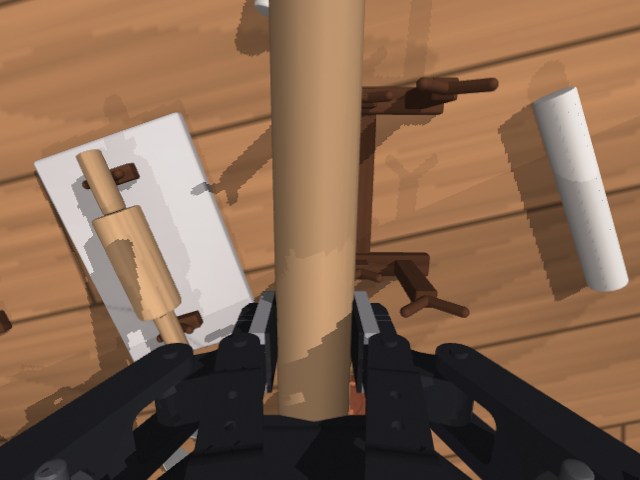

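The slim pin is held straight over its place, the handled pin lies well on the board at (140,245). That was my 15th picture viewed, one over the 14 allowed, which I hadn't counted. From here I'll rely on the networks and numbers only.

drive_tool --series '[[255,[0.001,0,0.02],[0,0,0]],[255,[0,0,0.035],[0,0,0]],[255,[0,0,0.035],[0,0,0]],[255,[0,0,0.035],[0,0,0]],[255,[0,0,0.025],[0,0,0]],[255,[0,0,0.015],[0,0,0]],[255,[0,0,0],[0,0,0]],[255,[0,0,0],[0,0,0]],[255,[0,0,0.008],[0,0,0]],[255,[0,0,0],[0,0,0]]]'

```text
t: 35.75
ee_pos: [0.474, 0.2311, 0.1337]
tcp_rot: [[-0.975, 0.224, 0.003], [0.224, 0.975, -0.0], [-0.003, 0.0, -1.0]]
ft_force: [0.5, -2.0, 0.4]
width: 0.327
finger_force: 60.1
```

drive_tool --series '[[255,[0,0,0],[0,0,0]],[255,[0,0,0],[0,0,0]]]'

```text
t: 35.92
ee_pos: [0.4738, 0.2312, 0.1338]
tcp_rot: [[-0.974, 0.224, 0.003], [0.224, 0.974, 0.0], [-0.003, 0.001, -1.0]]
ft_force: [1.3, -2.9, 0.9]
width: 0.326
finger_force: 60.2
```

drive_tool --series '[[255,[0,0,0.002],[0,0,0]],[255,[0,0,0],[0,0,0]],[140,[0,0,0],[0,0,0]],[80,[0,0,0],[0,0,0]],[0,[0,0,0],[0,0,0]],[0,[0,0,0],[0,0,0]],[0,[0,0,0],[0,0,0]],[0,[0,0,-0.02],[0,0,0]],[0,[0,0,-0.04],[0,0,0]],[0,[0,0,-0.04],[0,0,0]]]'

```text
t: 36.75
ee_pos: [0.4711, 0.2308, 0.2289]
tcp_rot: [[-0.974, 0.225, -0.005], [0.225, 0.974, -0.002], [0.005, -0.003, -1.0]]
ft_force: [0.9, 0.7, 1.2]
width: 1.0
finger_force: 0.0
```

drive_tool --series '[[0,[0,0,-0.04],[0,0,0]],[0,[0,0,-0.03],[0,0,0]],[0,[0,0,0],[0,0,0]],[0,[0,0,0],[0,0,0]],[0,[0,0,0],[0,0,0]]]'

```text
t: 37.17
ee_pos: [0.4723, 0.2312, 0.2991]
tcp_rot: [[-0.974, 0.225, -0.001], [0.225, 0.974, -0.0], [0.001, -0.001, -1.0]]
ft_force: [0.3, 0.3, -0.1]
width: 1.003
finger_force: 0.0
```

```bash
python3 w.py w14.png slim_mid:.143 handled_mid:.058;python3 -c "
from h import *
A=shot('scene');B=shot('side')
a=viewer.place_of(A,'slim_mid');b=viewer.place_of(B,'slim_mid')
print(a,b)
if a and b: print(tri(A,a[0]['position'],B,b[0]['position']))
plan([.4455,-.343,.30],np.radians(91.6))"
```

```text
37.1667 [0.4723 0.2312 0.2991] [[-0.9744  0.2247 -0.0014]
 [ 0.2247  0.9744 -0.0004]
 [ 0.0013 -0.0007 -1.    ]]
slim_mid [311. 226.] 0.67 [0.4724 0.2287 0.143 ]
slim_mid [200. 438.] 0.2 [0.6544 0.0754 0.143 ]
handled_mid [140. 265.] 0.78 [0.4914 0.0326 0.058 ]
[{'position': [358.7, 212.0], 'confidence': 0.62}] [{'position': [278.6, 194.8], 'confidence': 0.96}]
(array([0.4731, 0.2311, 0.1444]), np.float64(0.010522622297636695))
at [0.4724 0.2311 0.2991] yaw_y 77.00979563033559 q [ 0.3529 -0.1862  1.8402  0.      1.4896 -0.9912] w 1.0017762599916613 F [-0.6937  0.5241 -0.2308] ff 0.0 t 37.5167
shift_tool [-0.1028 -0.5655 -0.0005]
turn deg [ -0.0482  -0.1013 -14.5902]
```

The slim pin is back at (0.472,0.230,0.144), matching its start. Now the stout pin.

drive_tool --series '[[0,[0,0,0],[0,0,-4.9]],[0,[0,0,0],[0,0,-4.9]],[0,[0,0,0],[0,0,-4.8]],[0,[0.002,-0.025,0],[0,0,0]],[0,[0.003,-0.039,0],[0,0,0]],[0,[0.003,-0.039,0],[0,0,0]],[0,[0.003,-0.039,0],[0,0,0]],[0,[0.003,-0.039,0],[0,0,0]],[0,[0.003,-0.039,0],[0,0,0]],[0,[0.003,-0.039,0],[0,0,0]]]'

```text
t: 38.35
ee_pos: [0.4595, -0.0299, 0.3001]
tcp_rot: [[-1.0, -0.028, 0.0], [-0.028, 1.0, -0.0], [-0.0, -0.0, -1.0]]
ft_force: [1.3, 0.1, -0.6]
width: 0.999
finger_force: 0.0
```

drive_tool --series '[[0,[0.003,-0.039,0],[0,0,0]],[0,[0.003,-0.039,0],[0,0,0]],[0,[0.003,-0.039,0],[0,0,0]],[0,[0.003,-0.039,0],[0,0,0]],[0,[0.003,-0.039,0],[0,0,0]],[0,[0.003,-0.039,0],[0,0,0]],[0,[0.003,-0.039,0],[0,0,0]],[0,[0.003,-0.039,0],[0,0,0]],[0,[0,0,0],[0,0,0]],[0,[0,0,0],[0,0,0]]]'

```text
t: 39.18
ee_pos: [0.4442, -0.3424, 0.2993]
tcp_rot: [[-1.0, -0.025, -0.001], [-0.025, 1.0, 0.001], [0.001, 0.002, -1.0]]
ft_force: [-0.8, 0.2, -0.7]
width: 0.997
finger_force: 0.0
```

drive_tool --series '[[0,[0,0,0],[0,0,0]],[0,[0,0,0],[0,0,0]]]'

```text
t: 39.35
ee_pos: [0.445, -0.3398, 0.3001]
tcp_rot: [[-1.0, -0.029, -0.0], [-0.029, 1.0, 0.0], [0.0, 0.0, -1.0]]
ft_force: [0.3, -0.6, 1.2]
width: 1.003
finger_force: 0.0
```

```bash
python3 w.py w15.png stout_mid:.077;python3 -c "
from h import *
plan([.4475,-.3435,.060],np.radians(91.6))"
```

```text
39.35 [ 0.445  -0.3398  0.3001] [[-0.9996 -0.0292 -0.0001]
 [-0.0292  0.9996  0.0004]
 [ 0.0001  0.0004 -1.    ]]
stout_mid [310. 208.] 0.61 [ 0.4429 -0.3434  0.077 ]
at [ 0.4451 -0.3396  0.3004] yaw_y 91.70787729701208 q [-0.7477 -0.11    1.7702  0.0001  1.4811 -2.3483] w 1.0021016077945073 F [-0.1766  0.2463 -0.0206] ff 0.0 t 39.45
shift_tool [-0.0022 -0.004   0.2404]
turn deg [-0.005   0.017   0.1079]
```

drive_tool --series '[[0,[-0.002,-0.004,0.02],[0,0,0]],[0,[0,0,0.035],[0,0,0]],[0,[0,0,0.035],[0,0,0]],[0,[0,0,0.035],[0,0,0]],[0,[0,0,0.035],[0,0,0]],[0,[0,0,0.035],[0,0,0]],[0,[0,0,0.025],[0,0,0]],[0,[0,0,0.019],[0,0,0]],[0,[0,0,0],[0,0,0]],[0,[0,0,0],[0,0,0]]]'

```text
t: 40.28
ee_pos: [0.4467, -0.3434, 0.0606]
tcp_rot: [[-1.0, -0.029, -0.002], [-0.029, 1.0, 0.001], [0.002, 0.002, -1.0]]
ft_force: [0.3, 0.1, -0.3]
width: 1.002
finger_force: 0.0
```

drive_tool --series '[[255,[0,0,0],[0,0,0]],[255,[0,0,0],[0,0,0]],[255,[0,0,0],[0,0,0]],[255,[0,0,0],[0,0,0]],[255,[0,0,0],[0,0,0]],[255,[0,0,0],[0,0,0]],[255,[0,0,0],[0,0,0]],[255,[0,0,0],[0,0,0]],[255,[0,0,0],[0,0,0]],[255,[0,0,0],[0,0,0]]]'

```text
t: 41.12
ee_pos: [0.4481, -0.3442, 0.0636]
tcp_rot: [[-1.0, -0.027, 0.002], [-0.027, 1.0, 0.001], [-0.002, 0.001, -1.0]]
ft_force: [-1.4, 6.8, 8.2]
width: 0.474
finger_force: 59.7
```

drive_tool --series '[[255,[0,0,-0.02],[0,0,0]],[255,[0,0,-0.04],[0,0,0]],[255,[0,0,-0.04],[0,0,0]],[255,[0,0,-0.04],[0,0,0]],[255,[0,0,-0.04],[0,0,0]],[255,[0,0,-0.04],[0,0,0]],[255,[0,0,-0.03],[0,0,0]],[255,[-0.002,0.024,0],[0,0,0]],[255,[-0.003,0.039,0],[0,0,0]],[255,[-0.003,0.039,0],[0,0,0]]]'

```text
t: 41.95
ee_pos: [0.4517, -0.2421, 0.3121]
tcp_rot: [[-1.0, -0.025, 0.001], [-0.025, 1.0, -0.0], [-0.001, -0.0, -1.0]]
ft_force: [1.7, 0.4, -2.5]
width: 0.471
finger_force: 62.0
```

drive_tool --series '[[255,[-0.003,0.039,0],[0,0,0]],[255,[-0.003,0.039,0],[0,0,0]],[255,[-0.003,0.039,0],[0,0,0]],[255,[-0.003,0.039,0],[0,0,0]],[255,[-0.003,0.039,0],[0,0,0]],[255,[-0.003,0.039,0],[0,0,0]],[255,[-0.003,0.039,0],[0,0,0]],[255,[-0.003,0.039,0],[0,0,0]],[255,[-0.003,0.039,0],[0,0,0]],[255,[-0.003,0.039,0],[0,0,0]]]'

```text
t: 42.78
ee_pos: [0.4704, 0.15, 0.3114]
tcp_rot: [[-1.0, -0.028, 0.001], [-0.028, 1.0, 0.0], [-0.001, 0.0, -1.0]]
ft_force: [-0.3, -0.0, -1.5]
width: 0.47
finger_force: 62.0
```

drive_tool --series '[[255,[-0.003,0.039,0],[0,0,0]],[255,[-0.003,0.039,0],[0,0,0]],[255,[-0.002,0.039,0],[0,0,0]],[255,[-0.002,0.03,0],[0,0,0]],[255,[0,0,0],[0,0,4.9]],[255,[0,0,0],[0,0,4.9]],[255,[0,0,0],[0,0,4.8]],[255,[0,0,0],[0,0,0]],[255,[0,0,0],[0,0,0]],[255,[0,0,0],[0,0,0]]]'

```text
t: 43.62
ee_pos: [0.4768, 0.2952, 0.3112]
tcp_rot: [[-0.975, 0.223, -0.0], [0.223, 0.975, -0.0], [0.0, -0.0, -1.0]]
ft_force: [0.9, 1.4, -2.7]
width: 0.47
finger_force: 62.0
```

```bash
python3 w.py w16.png stout_mid:.327 ;python3 -c "
from h import *
plan([.4774,.343,.1385],np.radians(77))"
```

```text
43.6167 [0.4768 0.2952 0.3112] [[-0.9747  0.2233 -0.0001]
 [ 0.2233  0.9747 -0.    ]
 [ 0.0001 -0.0001 -1.    ]]
stout_mid [527. 200.] 0.87 [0.4458 0.3776 0.327 ]
stout_mid [313. 316.] 0.63 [0.4721 0.2961 0.327 ]
stout_mid [113. 255.] 0.59 [0.4324 0.2318 0.327 ]
at [0.4769 0.2952 0.3113] yaw_y 77.05230535163795 q [ 0.4585 -0.1113  1.7535 -0.      1.4994 -0.8863] w 0.46775782669637095 F [ 0.5532 -0.8682 -3.1978] ff 62.02543616294861 t 43.7167
shift_tool [0.0102 0.0467 0.1728]
turn deg [0.0011 0.0017 0.0523]
```

drive_tool --series '[[255,[0.005,0.024,0],[0,0,0]],[255,[0.005,0.023,0],[0,0,0]],[255,[0,0,0.02],[0,0,0]],[255,[0,0,0.035],[0,0,0]],[255,[0,0,0.035],[0,0,0]],[255,[0,0,0.035],[0,0,0]],[255,[0,0,0.02],[0,0,0]],[255,[0,0,0.012],[0,0,0]],[255,[0,0,0],[0,0,0]],[255,[0,0,0],[0,0,0]]]'

```text
t: 44.55
ee_pos: [0.4781, 0.3435, 0.1548]
tcp_rot: [[-0.974, 0.225, 0.0], [0.225, 0.974, 0.0], [-0.0, 0.0, -1.0]]
ft_force: [0.6, -0.3, -2.3]
width: 0.466
finger_force: 62.2
```

```bash
python3 -c "
from h import *
plan([.4774,.343,.1385],np.radians(77))"
```

```text
at [0.4781 0.3435 0.1548] yaw_y 77.0173579395054 q [ 0.5318  0.0496  1.8618  0.      1.2298 -0.8124] w 0.4664427043482466 F [ 0.6028 -0.2742 -2.2729] ff 62.22639083862305 t 44.55
shift_tool [ 0.0006 -0.0006  0.0163]
turn deg [0.0145 0.014  0.0174]
```

drive_tool --series '[[255,[0,0,0.008],[0,0,0]],[255,[0,0,0.006],[0,0,0]],[255,[0,0,0],[0,0,0]],[255,[0,0,0],[0,0,0]]]'

```text
t: 44.88
ee_pos: [0.4781, 0.3434, 0.1409]
tcp_rot: [[-0.974, 0.224, 0.001], [0.224, 0.974, -0.0], [-0.001, 0.0, -1.0]]
ft_force: [-0.1, -1.1, -2.0]
width: 0.472
finger_force: 62.3
```

drive_tool --series '[[255,[0,0,0.002],[0,0,0]],[255,[0,0,0],[0,0,0]],[110,[0,0,0],[0,0,0]],[70,[0,0,0],[0,0,0]],[0,[0,0,0],[0,0,0]],[0,[0,0,0],[0,0,0]],[0,[0,0,0],[0,0,0]],[0,[0,0,-0.02],[0,0,0]],[0,[0,0,-0.04],[0,0,0]],[0,[0,0,-0.04],[0,0,0]]]'

```text
t: 45.72
ee_pos: [0.4764, 0.3427, 0.2368]
tcp_rot: [[-0.974, 0.225, -0.005], [0.225, 0.974, -0.003], [0.004, -0.004, -1.0]]
ft_force: [1.5, 0.1, -0.1]
width: 1.001
finger_force: 0.0
```

drive_tool --series '[[0,[0,0,-0.04],[0,0,0]],[0,[0,0,-0.03],[0,0,0]],[0,[0,0,0],[0,0,0]],[0,[0,0,0],[0,0,0]],[0,[0,0,0],[0,0,0]]]'

```text
t: 46.13
ee_pos: [0.4775, 0.3433, 0.3074]
tcp_rot: [[-0.974, 0.225, -0.001], [0.225, 0.974, -0.0], [0.001, -0.001, -1.0]]
ft_force: [0.6, 0.5, 0.3]
width: 0.995
finger_force: 0.0
```

```bash
python3 w.py w17.png slim_mid:.143 stout_mid:.152; python3 - <<'E'
from h import *
A=shot('scene');B=shot('side')
for q in('slim_mid','stout_mid','handled_mid','jar','bowl','ring_mould'):
    print(q,[[ (np.round(d['position']).tolist(),round(d['confidence'],2)) for d in viewer.place_of(i,q)[:4]] for i in(A,B)])
# check pins' yaw in wrist picture: edges of stout
E
```

```text
46.1333 [0.4775 0.3433 0.3074] [[-0.9744  0.2247 -0.0008]
 [ 0.2247  0.9744 -0.0004]
 [ 0.0007 -0.0006 -1.    ]]
slim_mid [180. 248.] 0.57 [0.4728 0.227  0.143 ]
stout_mid [484. 212.] 0.68 [0.4976 0.4806 0.152 ]
stout_mid [312. 223.] 0.64 [0.4751 0.3426 0.152 ]
stout_mid [265. 410.] 0.36 [0.6423 0.258  0.152 ]
slim_mid [[([356.0, 212.0], 0.92)], [([278.0, 197.0], 0.75), ([266.0, 223.0], 0.47)]]
stout_mid [[([442.0, 220.0], 0.86), ([312.0, 196.0], 0.82), ([392.0, 193.0], 0.78), ([428.0, 318.0], 0.15)], [([229.0, 163.0], 0.88), ([252.0, 170.0], 0.78), ([178.0, 283.0], 0.61)]]
handled_mid [[([305.0, 271.0], 0.79), ([176.0, 335.0], 0.42)], [([341.0, 260.0], 0.9)]]
jar [[([273.0, 427.0], 0.96)], [([497.0, 275.0], 0.83), ([254.0, 169.0], 0.62)]]
bowl [[([427.0, 317.0], 0.56)], [([364.0, 184.0], 0.92)]]
ring_mould [[([369.0, 365.0], 0.61)], [([425.0, 222.0], 0.66)]]
```

All numbers agree with the start: stout (0.475,0.343) against (0.474,0.345), slim (0.473,0.227) against (0.474,0.228). The bystanders are unmoved. I'm handing in.

```bash
python3 -c "
from cell import workorder
print(workorder.hand_in())"
```

```text
the job is handed in; nothing more can be done
None
```

I handed the job in at about 46 s: by my last measurements the handled pin is centred on the board, both plain pins are back where they lay and the bystanders are unmoved. The hand-in returned no verdict, and I viewed 15 pictures, one over the limit of 14.

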